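# Set the self-service dessert counter

## Task

Set the self-service counter for opening: hang every pair of tongs from the pan astride the brass rail, bow up and swinging free of your hand, and stand every dessert jar from the counter upright in the wooden crate, one to a cell, beside those already there. The tongs are clean, so do not drop any on the counter or into the pan, and leave the cakes, bowl and spatula where they are.

Things in the scene. Friction and masses are not known exactly. Their poses are not given: they have to be found in the camera images.
- rail: fixed: a round brass bar 12 mm in diameter on two brass posts on a dark foot 70 x 310 x 10 mm. Origin: centre of the foot's underside, z up; the bar runs along y over the origin, top 165 mm above it; the posts stand at y = -135 and +135 mm and end in balls 17 mm wide at the bar's height
- pan: open steel food pan, fixed, 172 (x) x 186 (y) mm, 150 mm high, left or right of the robot. Origin: centre of its underside, z up. Rolled lip: a round bar 10 mm thick, top 150 mm above the origin, wall 3 mm below it. The washed tongs straddle the lips at x = -81 and +81 mm, which run along y, two places on each, about 42 mm either side of the middle
- crate: the display crate, fixed, pale wood, 268 (x) x 182 (y) mm, walls 48 mm high and 8 mm thick, dividers 44 mm high and 6 mm thick, floor 6 mm thick: 3 x 2 square cells of 80 mm. Origin: centre of its underside, z up. It stands on the side opposite to the pan
- cell1 (a point): centre of the floor of one crate cell (6 mm above the crate's underside), axes as the crate; cell clear 80 x 80 mm, neighbours 86 mm apart
- cell2 (a point): centre of the floor of one crate cell (6 mm above the crate's underside), axes as the crate; cell clear 80 x 80 mm, neighbours 86 mm apart
- cell3 (a point): centre of the floor of one crate cell (6 mm above the crate's underside), axes as the crate; cell clear 80 x 80 mm, neighbours 86 mm apart
- cell4 (a point): centre of the floor of one crate cell (6 mm above the crate's underside), axes as the crate; cell clear 80 x 80 mm, neighbours 86 mm apart
- cell5 (a point): centre of the floor of one crate cell (6 mm above the crate's underside), axes as the crate; cell clear 80 x 80 mm, neighbours 86 mm apart
- cell6 (a point): centre of the floor of one crate cell (6 mm above the crate's underside), axes as the crate; cell clear 80 x 80 mm, neighbours 86 mm apart
- tongs1: rigid serving tongs, an inverted U of 20 mm strip, 60 g, blue bow and upper arms, steel below. Origin: underside of the bow's crown (what rests on a bar); z up out of the bow, x across the gap, y along the strip's width. Crown 3 mm thick; arms parallel, 32 mm over the outsides (gap 26), 13 to 45 mm below the origin; then spread to 55 mm, ending 118 mm below it. Starts astride a pan lip, or absent
- tongs2: rigid serving tongs, an inverted U of 20 mm strip, 60 g, blue bow and upper arms, steel below. Origin: underside of the bow's crown (what rests on a bar); z up out of the bow, x across the gap, y along the strip's width. Crown 3 mm thick; arms parallel, 32 mm over the outsides (gap 26), 13 to 45 mm below the origin; then spread to 55 mm, ending 118 mm below it. Starts astride a pan lip, or absent
- tongs3: rigid serving tongs, an inverted U of 20 mm strip, 60 g, blue bow and upper arms, steel below. Origin: underside of the bow's crown (what rests on a bar); z up out of the bow, x across the gap, y along the strip's width. Crown 3 mm thick; arms parallel, 32 mm over the outsides (gap 26), 13 to 45 mm below the origin; then spread to 55 mm, ending 118 mm below it. Starts astride a pan lip, or absent
- tongs4: rigid serving tongs, an inverted U of 20 mm strip, 60 g, blue bow and upper arms, steel below. Origin: underside of the bow's crown (what rests on a bar); z up out of the bow, x across the gap, y along the strip's width. Crown 3 mm thick; arms parallel, 32 mm over the outsides (gap 26), 13 to 45 mm below the origin; then spread to 55 mm, ending 118 mm below it. Starts astride a pan lip, or absent
- jar1: a filled dessert jar, layered cream and brown sponge with a gold lid: round, 60 mm in diameter (lid 59 mm), 92 mm high, about 200 g, bottom-heavy (centre of mass 30 mm up). Origin: centre of its underside, z up. Starts standing on the counter, if present
- jar2: a filled dessert jar, layered cream and brown sponge with a gold lid: round, 60 mm in diameter (lid 59 mm), 92 mm high, about 200 g, bottom-heavy (centre of mass 30 mm up). Origin: centre of its underside, z up. Starts standing on the counter, if present
- jar3: a filled dessert jar, layered cream and brown sponge with a gold lid: round, 60 mm in diameter (lid 59 mm), 92 mm high, about 200 g, bottom-heavy (centre of mass 30 mm up). Origin: centre of its underside, z up. Starts standing on the counter, if present
- jar4: a filled dessert jar, layered cream and brown sponge with a gold lid: round, 60 mm in diameter (lid 59 mm), 92 mm high, about 200 g, bottom-heavy (centre of mass 30 mm up). Origin: centre of its underside, z up. Starts standing on the counter, if present
- jar5: a filled dessert jar, layered cream and brown sponge with a gold lid: round, 60 mm in diameter (lid 59 mm), 92 mm high, about 200 g, bottom-heavy (centre of mass 30 mm up). Origin: centre of its underside, z up. Starts already standing in one of the crate's cells, if present, and belongs there
- jar6: a filled dessert jar, layered cream and brown sponge with a gold lid: round, 60 mm in diameter (lid 59 mm), 92 mm high, about 200 g, bottom-heavy (centre of mass 30 mm up). Origin: centre of its underside, z up. Starts already standing in one of the crate's cells, if present, and belongs there
- jar7: a filled dessert jar, layered cream and brown sponge with a gold lid: round, 60 mm in diameter (lid 59 mm), 92 mm high, about 200 g, bottom-heavy (centre of mass 30 mm up). Origin: centre of its underside, z up. Starts already standing in one of the crate's cells, if present, and belongs there
- cake_plate: bystander: white plate 112 mm across with two cream-filled cakes, 50 mm high, origin centre of its underside; beyond the rail, leave alone
- saucer: bystander: saucer 92 mm across with one filled cake, 50 mm high, origin centre of its underside; beyond the rail, leave alone
- bowl: bystander: small steel bowl of cream 124 mm across, 55 mm high, a wooden spoon leaning out of it to 80 mm height, origin centre of its underside; leave alone
- spatula: bystander: a spatula 240 mm long lying flat on the counter, origin near its middle; leave alone

How it is judged:
At the end, for the whole second after the job is handed in: All tongs hang astride the bar between the posts: origin within 11 mm of the bar sideways and 128 mm of its middle, 157-176 mm above the rail's underside, z within 0.25 rad of vertical. All jars stand in crate cells, underside at most 11 mm above the crate's, within 0.12 rad of upright. All at rest (x of tongs1 in the frame of rail between -0.011 and 0.011 m and y of tongs1 in the frame of rail between -0.128 and 0.128 m and z of tongs1 in the frame of rail between 0.157 and 0.176 m and angle between each of tongs1, tongs2, tongs3, tongs4's own z axis and vertical below 0.25 rad and linear speed of each of tongs1, tongs2, tongs3, tongs4, jar1, jar2, jar3, jar4, jar5, jar6, jar7 below 0.03 m/s and x of tongs2 in the frame of rail between -0.011 and 0.011 m and y of tongs2 in the frame of rail between -0.128 and 0.128 m and z of tongs2 in the frame of rail between 0.157 and 0.176 m and x of tongs3 in the frame of rail between -0.011 and 0.011 m and y of tongs3 in the frame of rail between -0.128 and 0.128 m and z of tongs3 in the frame of rail between 0.157 and 0.176 m and x of tongs4 in the frame of rail between -0.011 and 0.011 m and y of tongs4 in the frame of rail between -0.128 and 0.128 m and z of tongs4 in the frame of rail between 0.157 and 0.176 m and x of jar1 in the frame of crate between -0.13 and 0.13 m and y of jar1 in the frame of crate between -0.087 and 0.087 m and z of jar1 in the frame of crate between 0 and 0.011 m and angle between each of jar1, jar2, jar3, jar4, jar5, jar6, jar7's own z axis and vertical below 0.12 rad and x of jar2 in the frame of crate between -0.13 and 0.13 m and y of jar2 in the frame of crate between -0.087 and 0.087 m and z of jar2 in the frame of crate between 0 and 0.011 m and x of jar3 in the frame of crate between -0.13 and 0.13 m and y of jar3 in the frame of crate between -0.087 and 0.087 m and z of jar3 in the frame of crate between 0 and 0.011 m and x of jar4 in the frame of crate between -0.13 and 0.13 m and y of jar4 in the frame of crate between -0.087 and 0.087 m and z of jar4 in the frame of crate between 0 and 0.011 m and x of jar5 in the frame of crate between -0.13 and 0.13 m and y of jar5 in the frame of crate between -0.087 and 0.087 m and z of jar5 in the frame of crate between 0 and 0.011 m and x of jar6 in the frame of crate between -0.13 and 0.13 m and y of jar6 in the frame of crate between -0.087 and 0.087 m and z of jar6 in the frame of crate between 0 and 0.011 m and x of jar7 in the frame of crate between -0.13 and 0.13 m and y of jar7 in the frame of crate between -0.087 and 0.087 m and z of jar7 in the frame of crate between 0 and 0.011 m); the robot touches nothing.
It fails at once if the cake plate is pushed more than 25 mm from its place (distance of cake_plate from where it was at the start of the episode above 0.025 m).
It fails at once if the saucer is pushed more than 25 mm from its place (distance of saucer from where it was at the start of the episode above 0.025 m).
It fails at once if the bowl is pushed more than 25 mm from its place (distance of bowl from where it was at the start of the episode above 0.025 m).
It fails at once if the spatula is pushed more than 25 mm from its place (distance of spatula from where it was at the start of the episode above 0.025 m).
It fails at once if a pair of tongs falls onto the counter or into the pan (height (world z) of any of tongs1, tongs2, tongs3, tongs4 below 0.05 m).
Of tongs1, tongs2, tongs3, tongs4 only 3 to 4 are there at a start; the rules pass over those that are not, and their reading is None.
Of jar1, jar2, jar3, jar4 only 3 to 4 are there at a start; the rules pass over those that are not, and their reading is None.
Of jar5, jar6, jar7 only 1 to 2 are there at a start; the rules pass over those that are not, and their reading is None.
At some moment in a run one of jar1, jar2, jar3, jar4 may be knocked a few centimetres aside while the robot is not near it.
It also fails if it takes over 210 s, if anything falls off the work surface, if the arm or the gripper's body presses on something with over 40 N, if the wrist force passes 120 N, or if a joint passes its speed limit or range.

## Robot

A 7-joint arm with a two-finger parallel gripper is mounted at the origin on the work surface. World frame = base frame: x ahead of the robot, y to its left, z up, the work surface at z = 0. Lengths are in m, angles in rad, forces in N, time in s.
With the tool pointing down it reaches from about 0.4 to 0.9 m from the base axis. Payload 5.5 kg.
Tool frame: the origin (TCP) lies midway between the tips of the shut fingers; the grasp point (between the pads) lies 19 mm behind it; z points along the fingers, y is the direction in which the jaws open and shut (so a half turn about z gives the same grasp; the last joint's range is limited). The gripper opens to 85 mm and grips with 20 to 120 N. Pads are 22 mm wide; open, the fingers measure 114 mm over their backs; the gripper's body (76 mm by 85 mm) begins 54 mm behind the grasp point. The pads swing forward as they close: fully open they stand 13 mm farther back than shut.
Start: joints at [1.398, 0.501, -0.427, 1.55, 0.221, 1.138, -0.21], TCP at [0.274, -0.589, 0.231] pointing down, gripper open.
Joint ranges: [-2.88, 2.88], [-0.31, 2.03], [-1.54, 1.56], [0.2, 2.42], [-1.41, 4.55], [0.19, 2.02], [-2.57, 2.57]. Speed limits (rad/s): [2.57, 2.57, 3.14, 3.14, 3.14, 3.14, 3.14].

## Interface

Orientations are given as a 3x3 rotation matrix whose columns are the frame's x, y, z axes.
In Python, from workcell import env gives the robot as it stands.
- The arm moves only by the shell command python3 -m creep 'ROWS' [OPENING] [FORCE]. ROWS is JSON, a list that holds one entry, the list of rows, each a list of 6 numbers: the shift along the tool's x, y, z each as a share of 30 cm, from -1 to 1, then the turn, a rotation vector about the tool's x, y, z each as a share of pi/2 rad, from -1 to 1. A call has 1 to 20 rows; each row shifts and turns the pose as measured when the row begins, along the tool's axes as they then stand; what a row does not reach is not made up. A row lasts 1/12 s, in which the tool goes at most 41.7 mm and 7.16 degrees, less where a joint would pass 70% of its speed; a pose out of reach is approached as far as the arm can. A call with a number of a shift or a turn outside -1 to 1 is refused whole. A call with a gripper value outside its range is refused whole. OPENING is the gripper's target within -1 to 1 (fully open at 1, half-way at 0, shut at -1), set as the call begins (- or left out, the last holds). The fingers move at their own pace and stop on an object; FORCE is the grip in N (left out, the last holds). Time passes only in rows, so rows that do not move let the fingers close. It gives the time, the measured TCP pose, the force and the opening at its end, in the units of the state.
- env.get_state(): the state, without advancing time (a new reading comes with each control period).
- env.camera(name): name is "scene" or "side" or "wrist"; returns a dict with "img" (384x512x3 uint8, blue, green, red), "z_map" (384x512 float32, m along the optical axis (not along the pixel's ray), 0 where there is no reading), "camera_matrix" (3x3 intrinsics, pixels), "dist_coeffs" ([k1, k2, p1, p2, k3] as OpenCV has them; the pictures are not rectified), "eye" and "orientation" of the camera in the world. Camera axes: x right, y up, looking along -z (the intrinsics and any distortion apply to the point x, -y, -z); pixel columns grow to the right and rows downward; lengths in m; the calibration is good to about 2 mm. A picture is of the moment at which its call begins.
- env.close_job(): hands the job in, once; it reports no verdict.
Trained networks look in the newest picture that a camera, given by its name, has taken for a name from the list of things; names that differ only in an ending like _2 or _b are one class to them, and where a whole thing is asked for, a point or a joint stands for the part that bears it (a point fixed in the world has none). Each returns a list of dicts, best first, with "p" (0 to 1); they miss things now and then, are a little off and sometimes report something else, mostly with a low value. They report only what shows in the picture. A call takes as long as a camera call.
- env.search_frame(camera, name): "position" ([x, y, z] in m, in world coordinates, good to about 4 mm: the middle of the surface that is visible of it).
- env.regions_of(camera, name): "region" (384x512 bool, what is visible of it).
- env.pinpoint(camera, name): "position" ([x, y, z] in m, in world coordinates, good to about 4 mm: a listed point, or the origin of a listed thing).
The state is a dict: "t": time; "q": joint angles; "joint_vel": joint speeds; "tau": joint torques, N m; "tcp_pos": TCP position; "ee_rot": TCP orientation; "wrist_force": force on the tool from outside, world axes, zero at the start; "ft_torque": the same for the moment, N m; "width": finger opening in m.
Only numpy, scipy, OpenCV 4.12 (cv2) and the standard library are available. Lean on these libraries where they do the work, as an engineer would, in place of code of your own. Each camera call takes 0.05 s, during which the arm holds its last target. There are 200 camera calls.

## Working session

There is one attempt and no reset: what is moved stays moved. The work goes in short steps, Python scripts to look and compute and a shell command to move; the robot and the scene stay as the last step left them, time stands still between calls to the robot, and variables do not carry over. Pictures are saved under pics/ and viewed, about 12 in all and at most 16, crops included, and the job is handed in when it is done.

```bash
ls; mkdir -p pics; cat > look.py <<'E'
from workcell import env
import numpy as np, cv2, sys
s=env.get_state(); print(s['t'],s['tcp_pos'],s['width']); print(np.round(s['ee_rot'],3))
ims=[]
for c in ['scene','side']:
    d=env.camera(c); ims.append(d['img']); print(c,np.round(d['eye'],3))
    np.savez('pics/'+c+'.npz',**{k:np.array(v) for k,v in d.items()})
    for n in ['rail','pan','crate','tongs1','jar1','bowl','cake_plate','saucer','spatula','cell1']:
        print(n,[(np.round(r['position'],3).tolist(),round(float(r['p']),2)) for r in env.pinpoint(c,n)])
cv2.imwrite('pics/a1.png',ims[0]);cv2.imwrite('pics/a2.png',ims[1])
E
python3 look.py
```

```text
pics
0.0 [ 0.27404871 -0.5886233   0.23025337] 0.08565292234382728
[[ 0.907  0.422 -0.001]
 [ 0.422 -0.907  0.002]
 [ 0.    -0.002 -1.   ]]
scene [0.849 0.408 0.953]
rail [([0.662, 0.021, 0.001], 0.62)]
pan [([0.502, 0.329, 0.0], 0.59), ([0.576, 0.369, 0.147], 0.19)]
crate [([0.513, -0.326, 0.002], 0.69)]
tongs1 [([0.576, 0.278, 0.153], 0.79), ([0.58, 0.364, 0.149], 0.68), ([0.42, 0.379, 0.15], 0.65), ([0.416, 0.292, 0.148], 0.55), ([0.785, -0.117, -0.003], 0.36), ([0.435, -0.273, 0.007], 0.24)]
jar1 [([0.518, -0.285, 0.002], 0.97), ([0.438, 0.038, -0.001], 0.81), ([0.427, -0.36, 0.006], 0.81), ([0.483, -0.047, -0.002], 0.77), ([0.487, 0.133, -0.002], 0.72)]
bowl [([0.735, -0.29, 0.001], 0.77)]
cake_plate [([0.792, 0.084, 0.002], 0.83), ([0.412, 0.29, 0.15], 0.29)]
saucer [([0.782, -0.116, -0.004], 0.67)]
spatula [([0.739, 0.262, 0.007], 0.8), ([0.511, -0.326, 0.0], 0.41)]
cell1 [([0.507, -0.37, 0.001], 0.91), ([0.518, -0.283, 0.007], 0.86), ([0.609, -0.293, 0.004], 0.86), ([0.588, -0.38, 0.006], 0.84), ([0.435, -0.273, 0.003], 0.73), ([0.421, -0.358, 0.006], 0.6)]
side [0.196 0.705 
[... 306 characters left out ...]
[0.59, -0.381, 0.002], 0.47)]
jar1 [([0.52, -0.284, 0.006], 0.95), ([0.485, -0.051, 0.003], 0.93), ([0.428, -0.36, 0.005], 0.75), ([0.483, 0.131, 0.001], 0.74), ([0.439, 0.04, 0.003], 0.66)]
bowl [([0.422, -0.356, 0.004], 0.61), ([0.735, -0.285, 0.0], 0.56)]
cake_plate [([0.787, 0.085, 0.0], 0.88), ([0.505, -0.371, 0.011], 0.67)]
saucer [([0.785, -0.119, 0.005], 0.53)]
spatula [([0.741, 0.262, -0.003], 0.86), ([0.591, -0.381, 0.003], 0.72), ([0.484, 0.133, 0.005], 0.58)]
cell1 [([0.42, -0.359, 0.003], 0.97), ([0.504, -0.37, 0.01], 0.91), ([0.604, -0.297, 0.009], 0.71), ([0.43, -0.276, 0.006], 0.67), ([0.518, -0.288, 0.007], 0.61), ([0.576, 0.366, 0.151], 0.56), ([0.415, 0.376, 0.147], 0.53)]
```

View pics/a1.png

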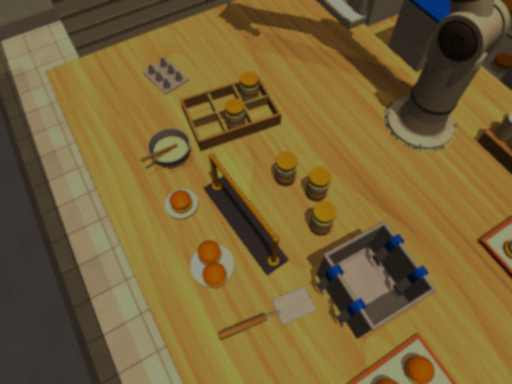

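View pics/a2.png

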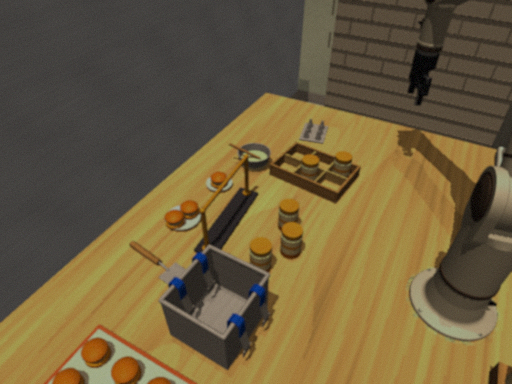

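The images show 4 tongs on the pan lips, 3 jars on the counter and 2 in the crate. The saved depth maps should give more exact poses.

```bash
cat > geo.py <<'E'
import numpy as np, cv2
def cloud(d):
    K=d['camera_matrix']; z=d['z_map']; v,u=np.nonzero(z>0)
    p=cv2.undistortPoints(np.stack([u,v],1).astype(np.float64)[:,None],K,d['dist_coeffs'])[:,0]
    zz=z[v,u]; P=np.stack([p[:,0]*zz,-p[:,1]*zz,-zz],1)
    return P@np.array(d['orientation']).T+np.array(d['eye']), d['img'][v,u].astype(int)
def sel(P,x,y,z): return (P[:,0]>x[0])&(P[:,0]<x[1])&(P[:,1]>y[0])&(P[:,1]<y[1])&(P[:,2]>z[0])&(P[:,2]<z[1])
def line(P):
    c=P.mean(0); w=np.linalg.svd(P-c,full_matrices=False)[2][0]; return c,w*np.sign(w[1])
E
cat > m1.py <<'E'
from geo import *
for c in ['scene','side']:
    d=np.load('pics/'+c+'.npz'); P,C=cloud(d); print(c)
    t=sel(P,(.3,.9),(-.25,.22),(-.02,.02)); print(' table z',np.median(P[t,2]))
    m=sel(P,(.58,.75),(-.2,.22),(.145,.19)); 
    Q=P[m]; cc,w=line(Q); print(' rail n',m.sum(),'c',cc.round(4),'dir',w.round(3),'ext',((Q-cc)@w).min().round(3),((Q-cc)@w).max().round(3),'zmax',np.percentile(Q[:,2],95).round(4), 'yaw',np.arctan2(-w[0],w[1]).round(3))
    blue=(C[:,0]>C[:,2]+50)&(C[:,0]>C[:,1]+30)
    b=blue&sel(P,(.35,.65),(.2,.46),(.09,.2))
    for lx in (.42,.576):
      for ly in (.285,.37):
        s=b&(abs(P[:,0]-lx)<.045)&(abs(P[:,1]-ly)<.035); t=s&(P[:,2]>.147)
        print(' tongs n',s.sum(),t.sum(),'top',P[t].mean(0).round(4),'all',P[s].mean(0).round(4), 'x',P[s,0].min().round(3),P[s,0].max().round(3),'y',P[s,1].min().round(3),P[s,1].max().round(3))
    m=sel(P,(.38,.64),(.2,.46),(.135,.16))&~blue
    r=cv2.minAreaRect(P[m][:,:2].astype(np.float32)); print(' pan',r)
    m=sel(P,(.33,.72),(-.46,-.2),(.04,.055)); r=cv2.minAreaRect(P[m][:,:2].astype(np.float32)); print(' crate',r)
    for j in [(.438,.04),(.484,-.049),(.485,.132),(.518,-.285),(.427,-.36)]:
        m=sel(P,(j[0]-.05,j[0]+.05),(j[1]-.05,j[1]+.05),(.082,.11)); Q=P[m]
        print(' jar',m.sum(),np.median(Q,0).round(4),'min',Q.min(0).round(3),'max',Q.max(0).round(3))
E
python3 m1.py
```

```text
scene
 table z -0.0003932209847106738
 rail n 591 c [0.6614 0.0293 0.1628] dir [-0.077  0.997 -0.001] ext -0.153 0.132 zmax 0.1661 yaw 0.078
 tongs n 89 75 top [0.4167 0.2923 0.151 ] all [0.4183 0.2924 0.1502] x 0.405 0.43 y 0.283 0.302
 tongs n 94 84 top [0.4212 0.3764 0.1511] all [0.4221 0.3766 0.1504] x 0.409 0.432 y 0.368 0.385
 tongs n 105 93 top [0.578  0.2779 0.1507] all [0.579  0.2778 0.1501] x 0.565 0.591 y 0.268 0.288
 tongs n 114 97 top [0.5809 0.3621 0.1513] all [0.5825 0.3619 0.1503] x 0.568 0.593 y 0.352 0.371
 pan ((0.49824267625808716, 0.3284349739551544), (0.18635804951190948, 0.19312582910060883), 87.82704162597656)
 crate ((0.5442839860916138, -0.32868096232414246), (0.21174469590187073, 0.3514247536659241), 88.04327392578125)
 jar 360 [0.441  0.0423 0.0912] min [0.41  0.011 0.082] max [0.468 0.069 0.095]
 jar 340 [ 0.4892 -0.044   0.0912] min [ 0.459 -0.075  0.082] max [ 0.517 -0.017  0.096]
 jar 413 [0.4905 0.133  0.0911] min [0.461 0.103 0.082] max [0.518 0.161 0.095]
 jar 297 [ 0.5194 -0.2775  0.0976] min [ 0.489 -0.313  0.083] max [ 0.546 -0.253  0.103]
 jar 2
[... 558 characters left out ...]
all [0.5737 0.3637 0.1492] x 0.562 0.59 y 0.354 0.375
 pan ((0.4940887689590454, 0.3298753499984741), (0.18811427056789398, 0.19182239472866058), 88.45904541015625)
 crate ((0.5445556640625, -0.325991690158844), (0.2098952978849411, 0.35073238611221313), 88.90326690673828)
 jar 302 [0.4384 0.0458 0.0905] min [0.411 0.013 0.082] max [0.468 0.073 0.095]
 jar 232 [ 0.4856 -0.0406  0.0902] min [ 0.459 -0.073  0.082] max [ 0.515 -0.016  0.095]
 jar 329 [0.4864 0.1358 0.0906] min [0.46  0.104 0.082] max [0.515 0.162 0.095]
 jar 196 [ 0.516  -0.273   0.0959] min [ 0.489 -0.312  0.082] max [ 0.548 -0.25   0.1  ]
 jar 187 [ 0.424  -0.3456  0.0961] min [ 0.396 -0.385  0.082] max [ 0.453 -0.324  0.1  ]
```

```bash
cat > to.py <<'E'
# usage: to.py x y z theta(jaw axis yaw, deg) -> shift/turn left, in tool axes (after the turn) and shares
from workcell import env
import numpy as np, sys
from scipy.spatial.transform import Rotation as Ro
x,y,z,th=map(float,sys.argv[1:5]); s=env.get_state(); R=np.array(s['ee_rot']); p=np.array(s['tcp_pos'])
best=None
for k in (90,-90):
    a=np.radians(th+k); T=np.array([[np.cos(a),np.sin(a),0],[np.sin(a),-np.cos(a),0],[0,0,-1]])
    rv=Ro.from_matrix(R.T@T).as_rotvec()
    if best is None or np.linalg.norm(rv)<np.linalg.norm(best[0]): best=(rv,T)
rv,T=best; d=np.array([x,y,z])-p
print('t',round(s['t'],2),'p',p.round(4),'w',round(s['width'],4),'F',np.round(s['wrist_force'],1),'q',np.round(s['q'],2))
print('turn share',(rv/(np.pi/2)).round(3),'rows>=',np.ceil(np.linalg.norm(rv)/.122))
print('shift share after turn',(T.T@d/.3).round(3),' now',(R.T@d/.3).round(3),'dist',np.linalg.norm(d).round(4))
E
python3 to.py 0.575 0.279 0.27 -2
```

```text
t 1.1 p [ 0.2744 -0.5892  0.2313] w 0.0853 F [-0.4  0.4  0.2] q [ 1.4   0.5  -0.43  1.55  0.22  1.14 -0.21]
turn share [ 0.   0.  -0.7] rows>= 10.0
shift share after turn [ 2.927  0.9   -0.129]  now [ 2.13  -2.201 -0.129] dist 0.9196
```

```bash
python3 -m creep '[[[0,0,-0.03,0,0,0],[0,0,-0.03,0,0,0],[0.1,0,0,0,0,0]]]' 0.41 40; python3 to.py 0.575 0.279 0.27 -2
```

```text
t: 1.35
tcp_pos: [0.2939, -0.5806, 0.2503]
ee_rot: [[0.911, 0.413, -0.005], [0.413, -0.911, -0.001], [-0.005, -0.001, -1.0]]
wrist_force: [-1.0, -0.9, -1.9]
width: 0.0601
t 1.35 p [ 0.2939 -0.5806  0.2503] w 0.0601 F [-1.  -0.9 -1.9] q [ 1.36  0.49 -0.43  1.53  0.22  1.18 -0.25]
turn share [-0.003  0.003 -0.707] rows>= 10.0
shift share after turn [ 2.896  0.836 -0.066]  now [ 2.036 -2.223 -0.074] dist 0.9046
```

```bash
python3 -m creep '[[[0,0,-0.015,0,0,-0.078],[0,0,-0.015,0,0,-0.078],[0,0,-0.015,0,0,-0.078],[0,0,-0.015,0,0,-0.078],[0,0,-0.015,0,0,-0.078],[0,0,-0.015,0,0,-0.078],[0,0,-0.015,0,0,-0.078],[0,0,-0.015,0,0,-0.078],[0.12,0.03,0,0,0,-0.04],[0.12,0.03,0,0,0,0],[0.12,0.03,0,0,0,0],[0.12,0.03,0,0,0,0],[0.12,0.03,0,0,0,0],[0.12,0.03,0,0,0,0],[0.12,0.03,0,0,0,0],[0.12,0.03,0,0,0,0]]]'; python3 to.py 0.575 0.279 0.27 -2
```

```text
t: 2.68
tcp_pos: [0.3999, -0.2991, 0.3031]
ee_rot: [[0.089, 0.996, 0.007], [0.996, -0.089, -0.023], [-0.022, 0.009, -1.0]]
wrist_force: [0.3, 0.9, 1.4]
width: 0.0605
t 2.68 p [ 0.3999 -0.2991  0.3031] w 0.0605 F [0.3 0.9 1.4] q [ 1.31  0.19 -0.82  1.84  0.17  1.16  0.34]
turn share [ 0.005  0.014 -0.035] rows>= 1.0
shift share after turn [1.946 0.516 0.11 ]  now [1.974 0.409 0.07 ] dist 0.605
```

```bash
python3 -m creep '[[[0.12,0.033,0,0,0.002,-0.01],[0.12,0.033,0,0,0.002,-0.01],[0.12,0.033,0,0,0.002,-0.01],[0.12,0.033,0,0,0.002,0],[0.12,0.033,0,0,0.002,0],[0.12,0.033,0,0,0.002,0],[0.12,0.033,0,0,0.002,0],[0.12,0.033,0,0,0.002,0],[0.12,0.033,0,0,0,0],[0.12,0.033,0,0,0,0],[0.12,0.033,0,0,0,0],[0.12,0.033,0,0,0,0],[0.12,0.033,0,0,0,0],[0.12,0.033,0,0,0,0],[0.12,0.033,0,0,0,0]]]'; python3 to.py 0.575 0.279 0.27 -2
```

```text
t: 3.93
tcp_pos: [0.5847, 0.2578, 0.3156]
ee_rot: [[0.049, 0.998, 0.03], [0.999, -0.049, -0.019], [-0.018, 0.031, -0.999]]
wrist_force: [0.6, 0.1, 0.2]
width: 0.0604
t 3.93 p [0.5847 0.2578 0.3156] w 0.0604 F [0.6 0.1 0.2] q [ 0.18  0.53 -0.96  1.49  0.48  1.34 -0.87]
turn share [ 0.02   0.011 -0.009] rows>= 1.0
shift share after turn [ 0.07  -0.035  0.152]  now [ 0.072 -0.041  0.149] dist 0.0512
```

```bash
python3 -m creep '[[[0.03,-0.015,0.05,0.01,0.005,-0.004],[0.03,-0.015,0.05,0.01,0.005,-0.004],[0.02,-0.01,0.05,0.005,0.003,-0.003],[0,0,0,0,0,0],[0,0,0,0,0,0]]]'; python3 to.py 0.575 0.279 0.20 -2; python3 - <<'E'
from workcell import env; import cv2,numpy as np
from geo import *
d=env.camera('wrist'); cv2.imwrite('pics/w1.png',d['img'])
P,C=cloud(d); b=(C[:,0]>C[:,2]+50)&(C[:,0]>C[:,1]+30)&sel(P,(.35,.65),(.2,.46),(.10,.2)); 
print(b.sum(),P[b].mean(0).round(4),P[b].min(0).round(3),P[b].max(0).round(3))
print([(np.round(r['position'],3).tolist(),round(float(r['p']),2)) for r in env.pinpoint('wrist','tongs1')])
E
```

```text
t: 4.35
tcp_pos: [0.5725, 0.2943, 0.2703]
ee_rot: [[0.019, 1.0, -0.009], [1.0, -0.019, 0.011], [0.011, -0.009, -1.0]]
wrist_force: [-0.6, -0.1, 0.6]
width: 0.0606
t 4.35 p [0.5725 0.2943 0.2703] w 0.0606 F [-0.6 -0.1  0.6] q [ 0.13  0.6  -0.95  1.51  0.48  1.29 -0.9 ]
turn share [-0.006 -0.007  0.01 ] rows>= 1.0
shift share after turn [-0.051  0.01   0.234]  now [-0.053  0.011  0.234] dist 0.072
3393 [0.501  0.3336 0.1496] [0.402 0.267 0.123] [0.594 0.388 0.154]
[([0.58, 0.362, 0.152], 0.84), ([0.574, 0.279, 0.151], 0.77), ([0.416, 0.376, 0.151], 0.72), ([0.412, 0.294, 0.15], 0.7)]
```

View pics/w1.png

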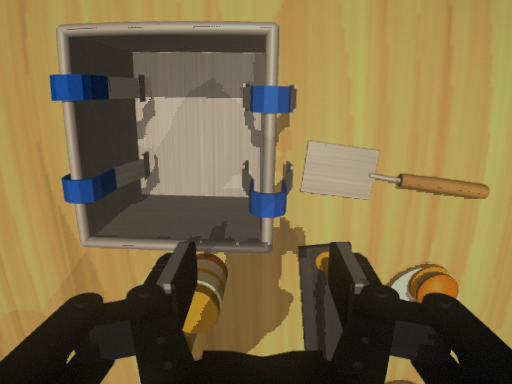

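```bash
cat > tg.py <<'E'
from workcell import env; import cv2,numpy as np
from geo import *
d=env.camera('wrist'); P,C=cloud(d); b=(C[:,0]>C[:,2]+50)&(C[:,0]>C[:,1]+30)
for lx,ly in [(.4147,.2933),(.4178,.3775),(.575,.279),(.578,.3628)]:
    s=b&(abs(P[:,0]-lx)<.03)&(abs(P[:,1]-ly)<.03)&(P[:,2]>.1495)
    if s.sum()>20:
        r=cv2.minAreaRect(P[s][:,:2].astype(np.float32)); print((lx,ly),s.sum(),np.round(r[0],4),np.round(r[1],4),round(r[2],1),'zmax',np.percentile(P[s,2],90).round(4))
E
python3 tg.py; python3 -m creep '[[[-0.026,0.005,0.05,-0.003,-0.004,0.006],[-0.026,0.005,0.05,-0.003,-0.003,0.004],[0,0,0.05,0,0,0],[0,0,0.05,0,0,0],[0,0,0,0,0,0],[0,0,0,0,0,0]]]';python3 to.py 0.575 0.279 0.10 -2
```

```text
(0.4147, 0.2933) 423 [0.4161 0.2933] [0.0196 0.0196] 86.6 zmax 0.1526
(0.4178, 0.3775) 519 [0.4198 0.3774] [0.0197 0.0193] 87.1 zmax 0.1526
(0.575, 0.279) 489 [0.5769 0.2789] [0.0203 0.02  ] 0.1 zmax 0.1528
(0.578, 0.3628) 626 [0.5801 0.3627] [0.0198 0.0198] 88.9 zmax 0.1529
t: 5.0
tcp_pos: [0.5823, 0.2703, 0.2163]
ee_rot: [[0.05, 0.999, 0.015], [0.999, -0.05, -0.001], [-0.001, 0.015, -1.0]]
wrist_force: [-0.0, 0.1, 0.0]
width: 0.0599
t 5.0 p [0.5823 0.2703 0.2163] w 0.0599 F [-0.   0.1  0. ] q [ 0.14  0.63 -0.91  1.59  0.54  1.18 -0.93]
turn share [ 0.01  0.   -0.01] rows>= 1.0
shift share after turn [ 0.028 -0.025  0.388]  now [ 0.028 -0.032  0.387] dist 0.1168
```

```bash
python3 -m creep '[[[0.028,-0.02,0,0.01,0,-0.01],[0,0,0,0,0,0],[0,0,0,0,0,0]]]';python3 to.py 0.5768 0.279 0.10 -2;python3 -m creep '[[[0,0,0.06,0,0,0],[0,0,0,0,0,0],[0,0,0,0,0,0]]]';python3 to.py 0.5768 0.279 0.10 -2
```

```text
t: 5.25
tcp_pos: [0.5781, 0.2788, 0.2196]
ee_rot: [[0.036, 0.999, 0.002], [0.999, -0.036, 0.0], [0.0, 0.002, -1.0]]
wrist_force: [0.1, -0.7, 0.1]
width: 0.0602
t 5.25 p [0.5781 0.2788 0.2196] w 0.0602 F [ 0.1 -0.7  0.1] q [ 0.13  0.63 -0.92  1.57  0.53  1.2  -0.93]
turn share [ 0.001 -0.    -0.001] rows>= 1.0
shift share after turn [ 0.001 -0.004  0.399]  now [ 0.001 -0.005  0.399] dist 0.1196
t: 5.5
tcp_pos: [0.5794, 0.2813, 0.205]
ee_rot: [[0.034, 0.999, 0.006], [0.999, -0.034, 0.003], [0.004, 0.006, -1.0]]
wrist_force: [0.0, 0.3, 0.9]
width: 0.0602
t 5.5 p [0.5794 0.2813 0.205 ] w 0.0602 F [0.  0.3 0.9] q [ 0.12  0.65 -0.91  1.59  0.54  1.17 -0.94]
turn share [ 0.004 -0.002  0.   ] rows>= 1.0
shift share after turn [-0.008 -0.008  0.35 ]  now [-0.009 -0.01   0.35 ] dist 0.1051
```

```bash
python3 -m creep '[[[-0.008,-0.008,0.04,0.003,0,0],[0,0,0.04,0,0,0],[0,0,0.04,0,0,0],[0,0,0.04,0,0,0],[0,0,0.04,0,0,0],[0,0,0.04,0,0,0],[0,0,0.04,0,0,0],[0,0,0,0,0,0],[0,0,0,0,0,0]]]';python3 to.py 0.5768 0.279 0.10 -2
```

```text
t: 6.25
tcp_pos: [0.5763, 0.2792, 0.1122]
ee_rot: [[0.034, 0.999, -0.0], [0.999, -0.034, 0.003], [0.003, -0.0, -1.0]]
wrist_force: [0.2, 0.6, 0.9]
width: 0.0601
t 6.25 p [0.5763 0.2792 0.1122] w 0.0601 F [0.2 0.6 0.9] q [ 0.09  0.74 -0.84  1.66  0.63  1.03 -0.99]
turn share [-0.    -0.002  0.001] rows>= 1.0
shift share after turn [-0.001  0.002  0.041]  now [-0.001  0.002  0.041] dist 0.0123
```

```bash
python3 -m creep '[[[0,0,0.04,0,0,0],[0,0,0,0,0,0]]]' && python3 -m creep '[[[0,0,0,0,0,0],[0,0,0,0,0,0],[0,0,0,0,0,0],[0,0,0,0,0,0],[0,0,0,0,0,0],[0,0,0,0,0,0],[0,0,0,0,0,0],[0,0,0,0,0,0]]]' -1 40
```

```text
t: 6.42
tcp_pos: [0.5764, 0.2793, 0.0993]
ee_rot: [[0.034, 0.999, -0.0], [0.999, -0.034, 0.003], [0.003, -0.0, -1.0]]
wrist_force: [-0.4, -1.0, -0.8]
width: 0.0602
t: 7.08
tcp_pos: [0.5777, 0.2804, 0.1015]
ee_rot: [[0.034, 0.999, 0.003], [0.999, -0.034, 0.005], [0.005, 0.003, -1.0]]
wrist_force: [0.2, -0.0, -0.3]
width: 0.0319
```

```bash
python3 -m creep '[[[0,0,-0.03,0,0,0],[0,0,-0.06,0,0,0],[0,0,-0.1,0,0,0],[0,0,-0.12,0,0,0],[0,0,-0.12,0,0,0],[0,0,-0.12,0,0,0],[0,0,-0.05,0,0,0],[0,0,0,0,0,0],[0,0,0,0,0,-0.03],[0,0,0,0,0,-0.03],[0,0,0,0,0,0],[0,0,0,0,0,0]]]';python3 to.py 0.6673 -0.0618 0.265 4.5
```

```text
t: 8.08
tcp_pos: [0.5746, 0.2795, 0.2922]
ee_rot: [[-0.066, 0.998, 0.001], [0.998, 0.066, 0.004], [0.004, 0.002, -1.0]]
wrist_force: [-0.2, 0.2, -0.8]
width: 0.0317
t 8.08 p [0.5746 0.2795 0.2922] w 0.0317 F [-0.2  0.2 -0.8] q [ 0.17  0.58 -0.98  1.5   0.48  1.32 -0.79]
turn share [ 0.001 -0.002 -0.008] rows>= 1.0
shift share after turn [-1.158  0.219  0.091]  now [-1.156  0.233  0.087] dist 0.3547
```

```bash
python3 -m creep '[[[-0.06,0.01,0,0,0,-0.008],[-0.11,0.02,0,0,0,0],[-0.11,0.02,0,0,0,0],[-0.11,0.02,0,0,0,0],[-0.11,0.02,0,0,0,0],[-0.11,0.02,0,0,0,0],[-0.11,0.02,0,0,0,0],[-0.11,0.02,0,0,0,0],[-0.11,0.02,0,0,0,0],[-0.11,0.02,0,0,0,0],[-0.06,0.02,0,0,0,0],[-0.02,0,0,0,0,0],[0,0,0,0,0,0],[0,0,0,0,0,0]]]';python3 to.py 0.6673 -0.0618 0.18 4.5
```

```text
t: 9.25
tcp_pos: [0.6582, -0.0676, 0.2741]
ee_rot: [[-0.068, 0.997, -0.021], [0.998, 0.068, 0.006], [0.008, -0.02, -1.0]]
wrist_force: [-0.8, 0.2, -0.6]
width: 0.0323
t 9.25 p [ 0.6582 -0.0676  0.2741] w 0.0323 F [-0.8  0.2 -0.6] q [ 0.66  0.64 -0.94  1.44  0.51  1.34 -0.24]
turn share [-0.013 -0.005 -0.006] rows>= 1.0
shift share after turn [0.017 0.032 0.314]  now [0.015 0.038 0.313] dist 0.0948
```

```bash
python3 -m creep '[[[0.015,0.035,0,-0.013,-0.005,-0.006],[0,0,0,0,0,0],[0,0,0,0,0,0]]]';python3 to.py 0.6673 -0.0618 0.118 4.5; python3 - <<'E'
from workcell import env; import cv2
from geo import *
d=env.camera('wrist'); P,C=cloud(d); m=sel(P,(.58,.75),(-.05,.2),(.15,.18)); Q=P[m]; c,w=line(Q); print(m.sum(),c.round(4),w.round(3), 'x at y=-.0618',(c+w*(-.0618-c[1])/w[1]).round(4))
cv2.imwrite('pics/w2.png',d['img'])
E
```

```text
t: 9.5
tcp_pos: [0.668, -0.0559, 0.2736]
ee_rot: [[-0.085, 0.996, 0.001], [0.996, 0.085, 0.001], [0.001, 0.001, -1.0]]
wrist_force: [-1.1, -0.3, -0.3]
width: 0.0317
t 9.5 p [ 0.668  -0.0559  0.2736] w 0.0317 F [-1.1 -0.3 -0.3] q [ 0.64  0.64 -0.94  1.44  0.52  1.33 -0.24]
turn share [ 0.001 -0.001  0.004] rows>= 1.0
shift share after turn [-0.02  -0.004  0.519]  now [-0.02  -0.005  0.519] dist 0.1558
2953 [0.6634 0.0171 0.1629] [-0.075  0.997  0.004] x at y=-.0618 [ 0.6693 -0.0618  0.1626]
```

View pics/w2.png

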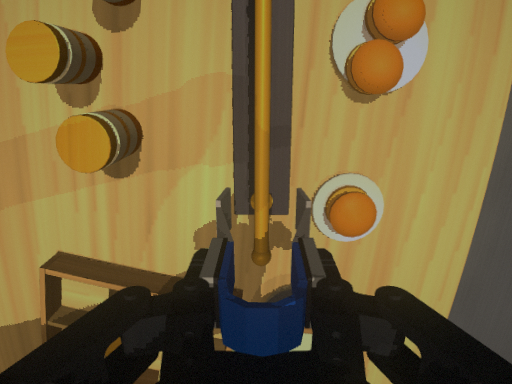

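The wrist picture shows the bar running from (262,0) to (261,255), centred between the held arms at (220,300) and (305,300). That is aligned to within 2 mm, so I'm lowering.

```bash
python3 -m creep '[[[-0.02,-0.002,0.03,0,0,0.004],[0,0,0.05,0,0,0],[0,0,0.05,0,0,0],[0,0,0.05,0,0,0],[0,0,0.05,0,0,0],[0,0,0,0,0,0],[0,0,0,0,0,0]]]';python3 to.py 0.6685 -0.0618 0.118 4.5
```

```text
t: 10.13
tcp_pos: [0.668, -0.056, 0.2022]
ee_rot: [[-0.087, 0.996, 0.005], [0.996, 0.087, 0.002], [0.001, 0.005, -1.0]]
wrist_force: [0.1, -0.2, 0.5]
width: 0.0322
t 10.13 p [ 0.668  -0.056   0.2022] w 0.0322 F [ 0.1 -0.2  0.5] q [ 0.63  0.7  -0.91  1.52  0.57  1.2  -0.28]
turn share [ 0.003 -0.001  0.006] rows>= 1.0
shift share after turn [-0.019  0.     0.281]  now [-0.02  -0.001  0.281] dist 0.0844
```

```bash
python3 -m creep '[[[-0.01,0,0.04,0.002,0,0.005],[0,0,0.04,0,0,0],[0,0,0.04,0,0,0],[0,0,0.04,0,0,0],[0,0,0.04,0,0,0],[0,0,0.04,0,0,0],[0,0,0,0,0,0],[0,0,0,0,0,0]]]';python3 to.py 0.6685 -0.0618 0.118 4.5
```

```text
t: 10.8
tcp_pos: [0.6691, -0.0593, 0.1236]
ee_rot: [[-0.078, 0.997, 0.003], [0.997, 0.078, 0.001], [0.001, 0.003, -1.0]]
wrist_force: [1.0, 0.6, 0.1]
width: 0.032
t 10.8 p [ 0.6691 -0.0593  0.1236] w 0.032 F [1.  0.6 0.1] q [ 0.61  0.78 -0.85  1.57  0.64  1.09 -0.33]
turn share [ 0.002 -0.001 -0.   ] rows>= 1.0
shift share after turn [-0.008 -0.003  0.019]  now [-0.008 -0.003  0.019] dist 0.0062
```

```bash
python3 -m creep '[[[0,0,0.018,0,0,0],[0,0,0,0,0,0]]]'; python3 -m creep '[[[0,0,0,0,0,0],[0,0,0,0,0,0],[0,0,0,0,0,0],[0,0,0,0,0,0],[0,0,0,0,0,0]]]' 0.35; python3 -m creep '[[[0,0,-0.03,0,0,0],[0,0,-0.05,0,0,0],[0,0,-0.08,0,0,0],[0,0,-0.11,0,0,0],[0,0,-0.12,0,0,0],[0,0,-0.05,0,0,0],[0,0,0,0,0,0],[0,0,0,0,0,0]]]';python3 to.py 0.580 0.3627 0.20 -2; python3 tg.py
python3 - <<'E'
from workcell import env; import cv2,numpy as np
d=env.camera('side'); cv2.imwrite('pics/s2.png',cv2.resize(d['img'][100:300,100:330],None,fx=2,fy=2))
print([(np.round(r['position'],3).tolist(),round(float(r['p']),2)) for r in env.pinpoint('side','tongs1')])
E
```

```text
t: 10.97
tcp_pos: [0.6691, -0.0591, 0.1177]
ee_rot: [[-0.078, 0.997, 0.002], [0.997, 0.078, 0.001], [0.001, 0.003, -1.0]]
wrist_force: [-0.3, -1.1, -1.2]
width: 0.032
t: 11.38
tcp_pos: [0.6709, -0.0589, 0.1203]
ee_rot: [[-0.078, 0.997, 0.007], [0.997, 0.078, 0.001], [0.001, 0.007, -1.0]]
wrist_force: [-0.0, -0.1, -0.3]
width: 0.0577
t: 12.05
tcp_pos: [0.6702, -0.0577, 0.2667]
ee_rot: [[-0.08, 0.997, 0.011], [0.997, 0.08, 0.002], [0.001, 0.011, -1.0]]
wrist_force: [-0.3, -0.8, 0.5]
width: 0.0581
t 12.05 p [ 0.6702 -0.0577  0.2667] w 0.0581 F [-0.3 -0.8  0.5] q [ 0.65  0.64 -0.94  1.45  0.53  1.3  -0.25]
turn share [ 0.007 -0.001  0.073] rows>= 1.0
shift share after turn [ 1.39  -0.349  0.222]  now [ 1.421 -0.19   0.222] dist 0.4351
[([0.414, 0.297, 0.151], 0.83), ([0.419, 0.378, 0.15], 0.74), ([0.672, -0.057, 0.166], 0.73), ([0.575, 0.367, 0.147], 0.71), ([0.484, -0.049, 0.002], 0.41)]
```

View pics/s2.png

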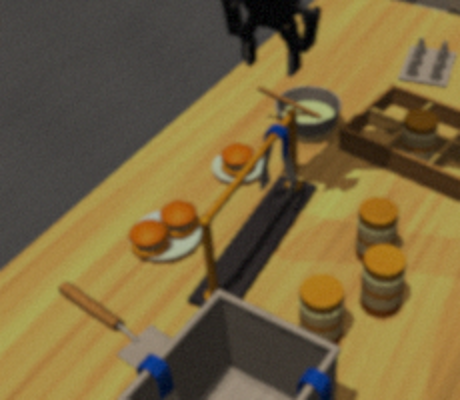

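The first pair hangs astride the bar, blue bow at (275,135) in the crop. Next is the pair at (0.579, 0.363).

```bash
python3 -m creep '[[[0,0,0,0.007,0,0.07],[0.08,-0.02,0,0,0,0],[0.11,-0.03,0,0,0,0],[0.11,-0.03,0,0,0,0],[0.11,-0.03,0,0,0,0],[0.11,-0.03,0,0,0,0],[0.11,-0.03,0,0,0,0],[0.11,-0.03,0,0,0,0],[0.11,-0.03,0,0,0,0],[0.11,-0.03,0,0,0,0],[0.11,-0.03,0,0,0,0],[0.11,-0.03,0,0,0,0],[0.11,-0.03,0,0,0,0],[0.05,-0.01,0,0,0,0],[0,0,0,0,0,0],[0,0,0,0,0,0]]]' 0.41; python3 to.py 0.579 0.3627 0.20 -2
```

```text
t: 13.53
tcp_pos: [0.5597, 0.3524, 0.2304]
ee_rot: [[0.044, 0.997, -0.056], [0.999, -0.045, -0.012], [-0.015, -0.055, -0.998]]
wrist_force: [0.3, 0.2, 0.3]
width: 0.06
t 13.53 p [0.5597 0.3524 0.2304] w 0.06 F [0.3 0.2 0.3] q [-0.02  0.69 -0.91  1.46  0.52  1.31 -1.02]
turn share [-0.035  0.009 -0.006] rows>= 1.0
shift share after turn [0.037 0.063 0.101]  now [0.039 0.068 0.097] dist 0.0375
```

```bash
python3 -m creep '[[[0.037,0.065,0.02,-0.035,0.009,-0.006],[0,0,0,0,0,0],[0,0,0,0,0,0]]]';python3 to.py 0.579 0.3627 0.20 -2; python3 tg.py
```

```text
t: 13.78
tcp_pos: [0.5795, 0.3582, 0.2191]
ee_rot: [[0.037, 0.999, -0.004], [0.999, -0.037, -0.005], [-0.006, -0.004, -1.0]]
wrist_force: [0.0, -0.4, 0.2]
width: 0.0605
t 13.78 p [0.5795 0.3582 0.2191] w 0.0605 F [ 0.  -0.4  0.2] q [-0.03  0.7  -0.9   1.46  0.56  1.26 -1.02]
turn share [-0.002  0.004 -0.001] rows>= 1.0
shift share after turn [ 0.015 -0.002  0.064]  now [ 0.015 -0.002  0.064] dist 0.0196
(0.4147, 0.2933) 442 [0.4165 0.2928] [0.0212 0.019 ] 88.5 zmax 0.1524
(0.4178, 0.3775) 613 [0.4198 0.3775] [0.0201 0.0205] 86.8 zmax 0.1526
(0.578, 0.3628) 756 [0.5805 0.3625] [0.0202 0.0196] 87.2 zmax 0.1527
```

```bash
python3 -m creep '[[[0.015,0,0.04,-0.002,0.004,0],[0,0,0.04,0,0,0],[0,0,0.04,0,0,0],[0,0,0.04,0,0,0],[0,0,0.04,0,0,0],[0,0,0.04,0,0,0],[0,0,0.04,0,0,0],[0,0,0,0,0,0],[0,0,0,0,0,0]]]';python3 to.py 0.5797 0.3626 0.10 -2
```

```text
t: 14.58
tcp_pos: [0.5799, 0.3553, 0.1228]
ee_rot: [[0.045, 0.999, -0.006], [0.999, -0.045, -0.004], [-0.005, -0.006, -1.0]]
wrist_force: [0.3, 0.3, 1.2]
width: 0.0608
t 14.58 p [0.5799 0.3553 0.1228] w 0.0608 F [0.3 0.3 1.2] q [-0.05  0.79 -0.84  1.54  0.63  1.11 -1.08]
turn share [-0.004  0.003 -0.006] rows>= 1.0
shift share after turn [ 0.024 -0.002  0.076]  now [ 0.025 -0.001  0.076] dist 0.024
```

```bash
python3 -m creep '[[[0.024,0,0.035,-0.004,0.003,-0.006],[0,0,0.03,0,0,0],[0,0,0,0,0,0],[0,0,0,0,0,0]]]';python3 to.py 0.5797 0.3626 0.10 -2
```

```text
t: 14.92
tcp_pos: [0.5804, 0.3645, 0.1022]
ee_rot: [[0.033, 0.999, 0.002], [0.999, -0.033, 0.002], [0.002, 0.002, -1.0]]
wrist_force: [-0.6, 0.7, -0.0]
width: 0.0604
t 14.92 p [0.5804 0.3645 0.1022] w 0.0604 F [-0.6  0.7 -0. ] q [-0.07  0.82 -0.82  1.54  0.66  1.07 -1.09]
turn share [ 0.001 -0.001  0.001] rows>= 1.0
shift share after turn [-0.007 -0.002  0.007]  now [-0.007 -0.002  0.007] dist 0.003
```

```bash
python3 -m creep '[[[0,0,0,0,0,0],[0,0,0,0,0,0],[0,0,0,0,0,0],[0,0,0,0,0,0],[0,0,0,0,0,0],[0,0,0,0,0,0],[0,0,-0.03,0,0,0],[0,0,-0.06,0,0,0],[0,0,-0.1,0,0,0],[0,0,-0.12,0,0,0],[0,0,-0.12,0,0,0],[0,0,-0.12,0,0,0],[0,0,-0.05,0,0,0],[0,0,0,0,0,0],[0,0,0,0,0,-0.035],[0,0,0,0,0,-0.035],[0,0,0,0,0,0],[0,0,0,0,0,0]]]' -1 40;python3 to.py 0.6645 -0.0079 0.275 4.5
```

```text
t: 16.42
tcp_pos: [0.5785, 0.3635, 0.2947]
ee_rot: [[-0.081, 0.997, 0.003], [0.997, 0.081, 0.002], [0.002, 0.003, -1.0]]
wrist_force: [-0.6, 1.1, 0.3]
width: 0.0319
t 16.42 p [0.5785 0.3635 0.2947] w 0.0319 F [-0.6  1.1  0.3] q [-0.01  0.65 -0.95  1.37  0.53  1.38 -0.89]
turn share [ 0.002 -0.001  0.001] rows>= 1.0
shift share after turn [-1.257  0.189  0.066]  now [-1.257  0.186  0.064] dist 0.3817
```

```bash
python3 -m creep '[[[-0.06,0.01,0,0,0,0],[-0.11,0.016,0,0,0,0],[-0.11,0.016,0,0,0,0],[-0.11,0.016,0,0,0,0],[-0.11,0.016,0,0,0,0],[-0.11,0.016,0,0,0,0],[-0.11,0.016,0,0,0,0],[-0.11,0.016,0,0,0,0],[-0.11,0.016,0,0,0,0],[-0.11,0.016,0,0,0,0],[-0.11,0.02,0,0,0,0],[-0.05,0.01,0,0,0,0],[0,0,0,0,0,0],[0,0,0,0,0,0]]]';python3 to.py 0.6645 -0.0079 0.275 4.5
```

```text
t: 17.58
tcp_pos: [0.656, -0.011, 0.2769]
ee_rot: [[-0.065, 0.998, -0.021], [0.998, 0.065, 0.001], [0.002, -0.021, -1.0]]
wrist_force: [-1.0, 0.9, -1.2]
width: 0.0315
t 17.58 p [ 0.656  -0.011   0.2769] w 0.0315 F [-1.   0.9 -1.2] q [ 0.59  0.63 -0.95  1.45  0.51  1.34 -0.33]
turn share [-0.013 -0.002 -0.009] rows>= 1.0
shift share after turn [0.008 0.029 0.006]  now [0.009 0.029 0.006] dist 0.0093
```

```bash
python3 -m creep '[[[0.005,0.032,0,-0.013,-0.002,-0.009],[0,0,0,0,0,0],[0,0,0.04,0,0,0],[0,0,0.05,0,0,0],[0,0,0.05,0,0,0],[0,0,0.05,0,0,0],[0,0,0,0,0,0],[0,0,0,0,0,0]]]';python3 to.py 0.6645 -0.0079 0.118 4.5
```

```text
t: 18.25
tcp_pos: [0.6634, 0.0101, 0.2157]
ee_rot: [[-0.101, 0.995, 0.002], [0.995, 0.101, 0.006], [0.006, 0.003, -1.0]]
wrist_force: [0.1, -0.0, -0.6]
width: 0.0316
t 18.25 p [0.6634 0.0101 0.2157] w 0.0316 F [ 0.1 -0.  -0.6] q [ 0.55  0.68 -0.93  1.52  0.56  1.22 -0.36]
turn share [ 0.002 -0.004  0.015] rows>= 1.0
shift share after turn [-0.06  -0.001  0.326]  now [-0.062 -0.003  0.325] dist 0.0994
```

```bash
python3 -m creep '[[[-0.045,0,0,0,-0.004,0.013],[0,0,0.04,0,0,0],[0,0,0.04,0,0,0],[0,0,0.04,0,0,0],[0,0,0.04,0,0,0],[0,0,0.04,0,0,0],[0,0,0,0,0,0],[0,0,0,0,0,0]]]';python3 to.py 0.6643 -0.005 0.118 4.5
```

```text
t: 18.92
tcp_pos: [0.6655, -0.0026, 0.1506]
ee_rot: [[-0.081, 0.997, 0.005], [0.997, 0.081, -0.001], [-0.001, 0.005, -1.0]]
wrist_force: [0.7, 0.2, -0.9]
width: 0.0317
t 18.92 p [ 0.6655 -0.0026  0.1506] w 0.0317 F [ 0.7  0.2 -0.9] q [ 0.54  0.74 -0.88  1.57  0.62  1.12 -0.4 ]
turn share [0.003 0.001 0.002] rows>= 1.0
shift share after turn [-0.008 -0.005  0.109]  now [-0.008 -0.005  0.109] dist 0.0327
```

```bash
python3 -m creep '[[[0,-0.004,0.03,0.003,0,0],[0,0,0.03,0,0,0],[0,0,0.03,0,0,0],[0,0,0.02,0,0,0],[0,0,0,0,0,0],[0,0,0,0,0,0]]]';python3 to.py 0.6643 -0.005 0.118 4.5
```

```text
t: 19.42
tcp_pos: [0.6656, -0.0024, 0.1178]
ee_rot: [[-0.081, 0.997, 0.002], [0.997, 0.081, -0.002], [-0.002, 0.002, -1.0]]
wrist_force: [0.4, -1.1, 0.1]
width: 0.0317
t 19.42 p [ 0.6656 -0.0024  0.1178] w 0.0317 F [ 0.4 -1.1  0.1] q [ 0.53  0.78 -0.85  1.59  0.65  1.08 -0.42]
turn share [0.001 0.001 0.002] rows>= 1.0
shift share after turn [-0.008 -0.005 -0.001]  now [-0.008 -0.005 -0.001] dist 0.0029
```

```bash
python3 -m creep '[[[0,0,0,0,0,0],[0,0,0,0,0,0],[0,0,0,0,0,0],[0,0,0,0,0,0],[0,0,0,0,0,0],[0,0,-0.03,0,0,0],[0,0,-0.05,0,0,0],[0,0,-0.08,0,0,0],[0,0,-0.11,0,0,0],[0,0,-0.12,0,0,0],[0,0,-0.05,0,0,0],[0,0,0,0,0,0],[0,0,0,0,0,0.035],[0,0,0,0,0,0.035],[0,0,0,0,0,0],[0,0,0,0,0,0]]]' 0.35;python3 to.py 0.4155 0.293 0.24 -2; python3 - <<'E'
from workcell import env; import numpy as np
d=env.camera('side')
print([(np.round(r['position'],3).tolist(),round(float(r['p']),2)) for r in env.pinpoint('side','tongs1')])
print([(np.round(r['position'],3).tolist(),round(float(r['p']),2)) for r in env.pinpoint('side','jar1')])
E
```

```text
t: 20.75
tcp_pos: [0.6656, -0.0001, 0.2644]
ee_rot: [[0.029, 1.0, 0.008], [1.0, -0.029, -0.0], [-0.0, 0.008, -1.0]]
wrist_force: [-0.0, 0.0, 0.2]
width: 0.0577
t 20.75 p [ 6.656e-01 -1.000e-04  2.644e-01] w 0.0577 F [-0.   0.   0.2] q [ 0.56  0.63 -0.92  1.47  0.51  1.29 -0.44]
turn share [0.005 0.    0.004] rows>= 1.0
shift share after turn [ 0.947 -0.867  0.081]  now [ 0.952 -0.863  0.074] dist 0.3861
[([0.66, -0.0, 0.166], 0.87), ([0.416, 0.376, 0.147], 0.67), ([0.415, 0.296, 0.15], 0.6), ([0.668, -0.06, 0.164], 0.47)]
[([0.44, 0.041, -0.001], 0.94), ([0.518, -0.281, 0.007], 0.94), ([0.482, 0.13, 0.001], 0.79), ([0.489, -0.047, -0.003], 0.77), ([0.424, -0.359, 0.003], 0.69)]
```

```bash
python3 -m creep '[[[0.05,-0.045,0,0.004,0,0.004],[0.085,-0.078,0,0,0,0],[0.085,-0.078,0,0,0,0],[0.085,-0.078,0,0,0,0],[0.085,-0.078,0,0,0,0],[0.085,-0.078,0,0,0,0],[0.085,-0.078,0,0,0,0],[0.085,-0.078,0,0,0,0],[0.085,-0.078,0,0,0,0],[0.085,-0.078,0,0,0,0],[0.085,-0.078,0,0,0,0],[0.05,-0.045,0,0,0,0],[0,0,0,0,0,0],[0,0,0,0,0,0],[0,0,0,0,0,0]]]' 0.41;python3 to.py 0.4155 0.293 0.22 -2
```

```text
t: 22.15
tcp_pos: [0.401, 0.3017, 0.2573]
ee_rot: [[0.028, 1.0, -0.007], [1.0, -0.028, -0.001], [-0.001, -0.007, -1.0]]
wrist_force: [0.3, -0.5, -1.2]
width: 0.0602
t 22.15 p [0.401  0.3017 0.2573] w 0.0602 F [ 0.3 -0.5 -1.2] q [ 0.21  0.36 -1.1   1.87  0.35  1.14 -1.04]
turn share [-0.004  0.001  0.005] rows>= 1.0
shift share after turn [-0.027  0.049  0.124]  now [-0.028  0.05   0.124] dist 0.0409
```

```bash
python3 -m creep '[[[-0.027,0.05,0,-0.004,0,0.004],[0,0,0,0,0,0],[0,0,0.05,0,0,0],[0,0,0.05,0,0,0],[0,0,0,0,0,0],[0,0,0,0,0,0]]]';python3 to.py 0.4155 0.293 0.10 -2; python3 tg.py
```

```text
t: 22.65
tcp_pos: [0.4242, 0.2853, 0.2255]
ee_rot: [[0.049, 0.999, -0.0], [0.999, -0.049, -0.003], [-0.003, -0.0, -1.0]]
wrist_force: [0.6, 0.8, -0.5]
width: 0.0601
t 22.65 p [0.4242 0.2853 0.2255] w 0.0601 F [ 0.6  0.8 -0.5] q [ 0.21  0.41 -1.05  1.89  0.4   1.08 -1.05]
turn share [-0.     0.002 -0.009] rows>= 1.0
shift share after turn [ 0.024 -0.03   0.418]  now [ 0.025 -0.03   0.418] dist 0.1261
(0.4147, 0.2933) 720 [0.4152 0.2934] [0.0199 0.0198] 88.2 zmax 0.1527
(0.4178, 0.3775) 1014 [0.4189 0.3776] [0.0198 0.0219] 87.2 zmax 0.1528
```

```bash
python3 -m creep '[[[0.02,-0.025,0,0,0.002,-0.007],[0,0,0,0,0,0],[0,0,0,0,0,0],[0,0,0,0,0,0],[0,0,0.04,0,0,0],[0,0,0.04,0,0,0],[0,0,0,0,0,0],[0,0,0,0,0,0]]]';python3 to.py 0.4155 0.293 0.10 -2
```

```text
t: 23.37
tcp_pos: [0.4178, 0.2927, 0.2016]
ee_rot: [[0.038, 0.999, 0.004], [0.999, -0.038, 0.002], [0.002, 0.003, -1.0]]
wrist_force: [0.2, 0.2, -0.2]
width: 0.0601
t 23.37 p [0.4178 0.2927 0.2016] w 0.0601 F [ 0.2  0.2 -0.2] q [ 0.17  0.43 -1.03  1.92  0.44  1.03 -1.09]
turn share [ 0.002 -0.001 -0.002] rows>= 1.0
shift share after turn [ 0.001 -0.008  0.339]  now [ 0.    -0.009  0.339] dist 0.1017
```

```bash
python3 -m creep '[[[0,-0.006,0.04,0,0,0],[0,0,0.04,0,0,0],[0,0,0.04,0,0,0],[0,0,0.04,0,0,0],[0,0,0.04,0,0,0],[0,0,0.04,0,0,0],[0,0,0.04,0,0,0],[0,0,0.04,0,0,0],[0,0,0,0,0,0],[0,0,0,0,0,0]]]';python3 to.py 0.4155 0.293 0.10 -2
```

```text
t: 24.2
tcp_pos: [0.4141, 0.292, 0.0923]
ee_rot: [[0.037, 0.999, -0.002], [0.999, -0.037, 0.0], [0.0, -0.002, -1.0]]
wrist_force: [0.5, 0.0, -0.1]
width: 0.0601
t 24.2 p [0.4141 0.292  0.0923] w 0.0601 F [ 0.5  0.  -0.1] q [ 0.05  0.58 -0.9   2.    0.61  0.85 -1.23]
turn share [-0.001 -0.    -0.001] rows>= 1.0
shift share after turn [ 0.003  0.005 -0.026]  now [ 0.003  0.005 -0.026] dist 0.0079
```

```bash
python3 -m creep '[[[0,0,-0.026,0,0,0],[0,0,0,0,0,0],[0,0,0,0,0,0],[0,0,0,0,0,0],[0,0,0,0,0,0],[0,0,0,0,0,0],[0,0,0,0,0,0]]]' -1 40; python3 -m creep '[[[0,0,-0.03,0,0,0],[0,0,-0.06,0,0,0],[0,0,-0.1,0,0,0],[0,0,-0.12,0,0,0],[0,0,-0.12,0,0,0],[0,0,-0.12,0,0,0],[0,0,-0.05,0,0,0],[0,0,0,0,0,0],[0,0,0,0,0,-0.035],[0,0,0,0,0,-0.035],[0,0,0,0,0,0],[0,0,0,0,0,0]]]';python3 to.py 0.660 0.0505 0.275 4.5
```

```text
t: 24.78
tcp_pos: [0.4159, 0.2932, 0.1036]
ee_rot: [[0.037, 0.999, 0.003], [0.999, -0.037, 0.002], [0.002, 0.003, -1.0]]
wrist_force: [-0.2, 0.3, -0.9]
width: 0.0317
t: 25.78
tcp_pos: [0.4117, 0.2926, 0.2938]
ee_rot: [[-0.08, 0.997, -0.0], [0.997, 0.08, -0.001], [-0.001, -0.0, -1.0]]
wrist_force: [0.4, -0.0, -0.8]
width: 0.0313
t 25.78 p [0.4117 0.2926 0.2938] w 0.0313 F [ 0.4 -0.  -0.8] q [ 0.29  0.33 -1.15  1.82  0.32  1.21 -0.88]
turn share [-0.     0.001  0.001] rows>= 1.0
shift share after turn [-0.87   0.762  0.063]  now [-0.871  0.76   0.064] dist 0.3473
```

```bash
python3 -m creep '[[[-0.04,0.035,0,0,0,0],[-0.082,0.072,0,0,0,0],[-0.082,0.072,0,0,0,0],[-0.082,0.072,0,0,0,0],[-0.082,0.072,0,0,0,0],[-0.082,0.072,0,0,0,0],[-0.082,0.072,0,0,0,0],[-0.082,0.072,0,0,0,0],[-0.082,0.072,0,0,0,0],[-0.082,0.072,0,0,0,0],[-0.06,0.05,0,0,0,0],[0,0,0,0,0,0],[0,0,0,0,0,0],[0,0,0,0,0,0]]]';python3 to.py 0.660 0.0505 0.275 4.5
```

```text
t: 26.95
tcp_pos: [0.6535, 0.0467, 0.2776]
ee_rot: [[-0.067, 0.998, -0.021], [0.998, 0.066, -0.006], [-0.004, -0.021, -1.0]]
wrist_force: [-0.3, -0.7, -0.5]
width: 0.0316
t 26.95 p [0.6535 0.0467 0.2776] w 0.0316 F [-0.3 -0.7 -0.5] q [ 0.5   0.63 -0.96  1.45  0.52  1.35 -0.42]
turn share [-0.014  0.003 -0.008] rows>= 1.0
shift share after turn [0.011 0.023 0.009]  now [0.011 0.023 0.008] dist 0.008
```

```bash
python3 -m creep '[[[0.008,0.023,0,-0.014,0.003,-0.007],[0,0,0,0,0,0],[0,0,0,0,0,0],[0,0,0,0,0,0],[0,0,0.05,0,0,0],[0,0,0.05,0,0,0],[0,0,0.05,0,0,0],[0,0,0,0,0,0],[0,0,0,0,0,0]]]';python3 to.py 0.660 0.0505 0.119 4.5
```

```text
t: 27.7
tcp_pos: [0.6572, 0.058, 0.2319]
ee_rot: [[-0.089, 0.996, 0.004], [0.996, 0.089, 0.002], [0.001, 0.004, -1.0]]
wrist_force: [-0.1, 1.5, -0.4]
width: 0.0315
t 27.7 p [0.6572 0.058  0.2319] w 0.0315 F [-0.1  1.5 -0.4] q [ 0.49  0.66 -0.95  1.52  0.55  1.25 -0.44]
turn share [ 0.003 -0.001  0.007] rows>= 1.0
shift share after turn [-0.026  0.007  0.376]  now [-0.026  0.005  0.376] dist 0.1132
```

```bash
python3 -m creep '[[[-0.02,0.005,0,0.003,0,0.006],[0,0,0,0,0,0],[0,0,0.04,0,0,0],[0,0,0.04,0,0,0],[0,0,0.04,0,0,0],[0,0,0.04,0,0,0],[0,0,0.04,0,0,0],[0,0,0.04,0,0,0],[0,0,0,0,0,0],[0,0,0,0,0,0]]]';python3 to.py 0.660 0.0505 0.119 4.5
```

```text
t: 28.53
tcp_pos: [0.6594, 0.0517, 0.1526]
ee_rot: [[-0.078, 0.997, -0.001], [0.997, 0.078, 0.001], [0.001, -0.001, -1.0]]
wrist_force: [1.0, 0.2, 0.5]
width: 0.0314
t 28.53 p [0.6594 0.0517 0.1526] w 0.0314 F [1.  0.2 0.5] q [ 0.47  0.74 -0.89  1.57  0.62  1.13 -0.49]
turn share [-0.001 -0.001  0.   ] rows>= 1.0
shift share after turn [-0.004  0.002  0.112]  now [-0.004  0.002  0.112] dist 0.0336
```

```bash
python3 -m creep '[[[0,0,0.03,0,0,0],[0,0,0.03,0,0,0],[0,0,0.03,0,0,0],[0,0,0.02,0,0,0],[0,0,0,0,0,0],[0,0,0,0,0,0]]]';python3 to.py 0.660 0.0505 0.119 4.5;python3 -m creep '[[[0,0,0,0,0,0],[0,0,0,0,0,0],[0,0,0,0,0,0],[0,0,0,0,0,0],[0,0,0,0,0,0],[0,0,-0.03,0,0,0],[0,0,-0.05,0,0,0],[0,0,-0.08,0,0,0],[0,0,-0.11,0,0,0],[0,0,-0.12,0,0,0],[0,0,-0.05,0,0,0],[0,0,0,0,0,0],[0,0,0,0,0,0.035],[0,0,0,0,0,0.035],[0,0,0,0,0,0],[0,0,0,0,0,0]]]' 0.35;python3 to.py 0.4192 0.3775 0.24 -2
```

```text
t: 29.03
tcp_pos: [0.6598, 0.0521, 0.1165]
ee_rot: [[-0.079, 0.997, -0.0], [0.997, 0.079, 0.002], [0.002, -0.0, -1.0]]
wrist_force: [-0.5, -0.6, -0.1]
width: 0.0318
t 29.03 p [0.6598 0.0521 0.1165] w 0.0318 F [-0.5 -0.6 -0.1] q [ 0.45  0.78 -0.87  1.6   0.65  1.08 -0.51]
turn share [-0.    -0.001  0.   ] rows>= 1.0
shift share after turn [-0.006  0.    -0.008]  now [-0.006  0.    -0.008] dist 0.003
t: 30.37
tcp_pos: [0.6611, 0.0542, 0.2678]
ee_rot: [[0.032, 0.999, 0.01], [0.999, -0.032, 0.003], [0.003, 0.01, -1.0]]
wrist_force: [-0.9, -0.2, 0.3]
width: 0.0574
t 30.37 p [0.6611 0.0542 0.2678] w 0.0574 F [-0.9 -0.2  0.3] q [ 0.49  0.62 -0.94  1.47  0.51  1.29 -0.53]
turn share [ 0.006 -0.002  0.002] rows>= 1.0
shift share after turn [ 1.049 -0.844  0.093]  now [ 1.051 -0.841  0.088] dist 0.4047
```

```bash
python3 -m creep '[[[0.05,-0.04,0,0.004,0,0.002],[0.09,-0.072,0,0,0,0],[0.09,-0.072,0,0,0,0],[0.09,-0.072,0,0,0,0],[0.09,-0.072,0,0,0,0],[0.09,-0.072,0,0,0,0],[0.09,-0.072,0,0,0,0],[0.09,-0.072,0,0,0,0],[0.09,-0.072,0,0,0,0],[0.09,-0.072,0,0,0,0],[0.09,-0.072,0,0,0,0],[0.06,-0.05,0,0,0,0],[0,0,0,0,0,0],[0,0,0,0,0,0],[0,0,0,0,0,0]]]' 0.41;python3 to.py 0.4192 0.3775 0.24 -2
```

```text
t: 31.62
tcp_pos: [0.4129, 0.3718, 0.2607]
ee_rot: [[0.014, 1.0, -0.006], [1.0, -0.014, -0.001], [-0.002, -0.006, -1.0]]
wrist_force: [0.7, 0.4, 0.1]
width: 0.0599
t 31.62 p [0.4129 0.3718 0.2607] w 0.0599 F [0.7 0.4 0.1] q [ 0.02  0.46 -1.05  1.74  0.43  1.19 -1.16]
turn share [-0.004  0.001  0.013] rows>= 1.0
shift share after turn [0.02  0.02  0.069]  now [0.019 0.021 0.069] dist 0.0224
```

```bash
python3 -m creep '[[[0.018,0.02,0,-0.004,0,0.011],[0,0,0,0,0,0],[0,0,0,0,0,0],[0,0,0,0,0,0],[0,0,0.05,0,0,0],[0,0,0.05,0,0,0],[0,0,0.05,0,0,0],[0,0,0,0,0,0],[0,0,0,0,0,0]]]';python3 to.py 0.4187 0.3775 0.10 -2
```

```text
t: 32.37
tcp_pos: [0.428, 0.3704, 0.2136]
ee_rot: [[0.048, 0.999, 0.002], [0.999, -0.048, -0.004], [-0.004, 0.003, -1.0]]
wrist_force: [0.2, -0.1, 0.9]
width: 0.0604
t 32.37 p [0.428  0.3704 0.2136] w 0.0604 F [ 0.2 -0.1  0.9] q [-0.02  0.52 -0.99  1.77  0.49  1.12 -1.22]
turn share [ 0.002  0.002 -0.008] rows>= 1.0
shift share after turn [ 0.023 -0.032  0.379]  now [ 0.024 -0.033  0.378] dist 0.1142
```

```bash
python3 -m creep '[[[0.022,-0.028,0,0.002,0.002,-0.006],[0,0,0,0,0,0],[0,0,0,0,0,0],[0,0,0.03,0,0,0],[0,0,0.03,0,0,0],[0,0,0,0,0,0],[0,0,0,0,0,0]]]';python3 to.py 0.4187 0.3775 0.10 -2
```

```text
t: 32.95
tcp_pos: [0.4206, 0.3791, 0.1971]
ee_rot: [[0.038, 0.999, 0.003], [0.999, -0.038, 0.002], [0.003, 0.003, -1.0]]
wrist_force: [-0.2, -0.2, -0.0]
width: 0.0602
t 32.95 p [0.4206 0.3791 0.1971] w 0.0602 F [-0.2 -0.2 -0. ] q [-0.04  0.54 -0.98  1.79  0.51  1.08 -1.24]
turn share [ 0.002 -0.002 -0.002] rows>= 1.0
shift share after turn [-0.006 -0.006  0.324]  now [-0.006 -0.007  0.324] dist 0.0972
```

```bash
python3 -m creep '[[[-0.004,-0.005,0.04,0,0,0],[0,0,0.04,0,0,0],[0,0,0.04,0,0,0],[0,0,0.04,0,0,0],[0,0,0.04,0,0,0],[0,0,0.04,0,0,0],[0,0,0.04,0,0,0],[0,0,0.01,0,0,0],[0,0,0,0,0,0],[0,0,0,0,0,0]]]';python3 to.py 0.4187 0.3775 0.10 -2
```

```text
t: 33.78
tcp_pos: [0.4176, 0.3765, 0.0976]
ee_rot: [[0.038, 0.999, -0.002], [0.999, -0.038, -0.001], [-0.001, -0.002, -1.0]]
wrist_force: [0.4, 0.1, 0.2]
width: 0.06
t 33.78 p [0.4176 0.3765 0.0976] w 0.06 F [0.4 0.1 0.2] q [-0.12  0.66 -0.88  1.87  0.63  0.92 -1.34]
turn share [-0.001  0.    -0.002] rows>= 1.0
shift share after turn [ 0.004  0.004 -0.008]  now [ 0.004  0.003 -0.008] dist 0.0029
```

```bash
python3 -m creep '[[[0,0,-0.008,0,0,0],[0,0,0,0,0,0],[0,0,0,0,0,0],[0,0,0,0,0,0],[0,0,0,0,0,0],[0,0,0,0,0,0],[0,0,0,0,0,0]]]' -1 40; python3 -m creep '[[[0,0,-0.03,0,0,0],[0,0,-0.06,0,0,0],[0,0,-0.1,0,0,0],[0,0,-0.12,0,0,0],[0,0,-0.12,0,0,0],[0,0,-0.12,0,0,0],[0,0,-0.05,0,0,0],[0,0,0,0,0,0],[0,0,0,0,0,-0.035],[0,0,0,0,0,-0.035],[0,0,0,0,0,0],[0,0,0,0,0,0]]]';python3 to.py 0.6565 0.1 0.275 4.5
```

```text
t: 34.37
tcp_pos: [0.4192, 0.3781, 0.1032]
ee_rot: [[0.039, 0.999, 0.002], [0.999, -0.039, 0.002], [0.003, 0.002, -1.0]]
wrist_force: [1.1, 0.1, -0.1]
width: 0.0316
t: 35.37
tcp_pos: [0.4157, 0.377, 0.2941]
ee_rot: [[-0.078, 0.997, 0.001], [0.997, 0.078, -0.0], [-0.0, 0.001, -1.0]]
wrist_force: [-0.7, -0.1, -0.6]
width: 0.0316
t 35.37 p [0.4157 0.377  0.2941] w 0.0316 F [-0.7 -0.1 -0.6] q [ 0.04  0.45 -1.09  1.69  0.42  1.26 -1.06]
turn share [ 0.  0. -0.] rows>= 1.0
shift share after turn [-0.984  0.728  0.064]  now [-0.983  0.728  0.064] dist 0.3675
```

```bash
python3 -m creep '[[[-0.04,0.03,0,0,0,0],[-0.088,0.065,0,0,0,0],[-0.088,0.065,0,0,0,0],[-0.088,0.065,0,0,0,0],[-0.088,0.065,0,0,0,0],[-0.088,0.065,0,0,0,0],[-0.088,0.065,0,0,0,0],[-0.088,0.065,0,0,0,0],[-0.088,0.065,0,0,0,0],[-0.088,0.065,0,0,0,0],[-0.088,0.065,0,0,0,0],[-0.05,0.035,0,0,0,0],[0,0,0,0,0,0],[0,0,0,0,0,0],[0,0,0,0,0,0]]]';python3 to.py 0.6565 0.1 0.275 4.5
```

```text
t: 36.62
tcp_pos: [0.6538, 0.088, 0.2778]
ee_rot: [[-0.063, 0.998, -0.02], [0.998, 0.063, -0.004], [-0.003, -0.021, -1.0]]
wrist_force: [-0.2, -0.5, -0.3]
width: 0.0317
t 36.62 p [0.6538 0.088  0.2778] w 0.0317 F [-0.2 -0.5 -0.3] q [ 0.44  0.64 -0.97  1.44  0.52  1.36 -0.49]
turn share [-0.013  0.002 -0.01 ] rows>= 1.0
shift share after turn [0.039 0.012 0.009]  now [0.039 0.012 0.009] dist 0.0126
```

```bash
python3 -m creep '[[[0.03,0.012,0,-0.013,0.002,-0.008],[0,0,0,0,0,0],[0,0,0,0,0,0],[0,0,0,0,0,0],[0,0,0.05,0,0,0],[0,0,0.05,0,0,0],[0,0,0.05,0,0,0],[0,0,0,0,0,0],[0,0,0,0,0,0]]]';python3 to.py 0.6565 0.1 0.119 4.5
```

```text
t: 37.37
tcp_pos: [0.6525, 0.1089, 0.2326]
ee_rot: [[-0.091, 0.996, 0.003], [0.996, 0.091, 0.002], [0.002, 0.004, -1.0]]
wrist_force: [0.9, -0.7, -0.3]
width: 0.0313
t 37.37 p [0.6525 0.1089 0.2326] w 0.0313 F [ 0.9 -0.7 -0.3] q [ 0.42  0.67 -0.96  1.51  0.56  1.25 -0.52]
turn share [ 0.002 -0.001  0.008] rows>= 1.0
shift share after turn [-0.031  0.011  0.379]  now [-0.032  0.009  0.379] dist 0.114
```

```bash
python3 -m creep '[[[-0.02,0.011,0,0.002,0,0.007],[0,0,0,0,0,0],[0,0,0.04,0,0,0],[0,0,0.04,0,0,0],[0,0,0.04,0,0,0],[0,0,0.04,0,0,0],[0,0,0.04,0,0,0],[0,0,0.04,0,0,0],[0,0,0,0,0,0],[0,0,0,0,0,0]]]';python3 to.py 0.6563 0.103 0.119 4.5
```

```text
t: 38.2
tcp_pos: [0.6568, 0.1026, 0.1531]
ee_rot: [[-0.078, 0.997, -0.0], [0.997, 0.078, 0.002], [0.002, -0.0, -1.0]]
wrist_force: [0.4, 0.0, -0.5]
width: 0.0314
t 38.2 p [0.6568 0.1026 0.1531] w 0.0314 F [ 0.4  0.  -0.5] q [ 0.39  0.75 -0.9   1.57  0.63  1.14 -0.57]
turn share [-0.    -0.001 -0.   ] rows>= 1.0
shift share after turn [ 0.002 -0.002  0.114]  now [ 0.001 -0.002  0.114] dist 0.0341
```

```bash
python3 -m creep '[[[0,0,0.03,0,0,0],[0,0,0.03,0,0,0],[0,0,0.03,0,0,0],[0,0,0.02,0,0,0],[0,0,0,0,0,0],[0,0,0,0,0,0]]]';python3 -m creep '[[[0,0,0,0,0,0],[0,0,0,0,0,0],[0,0,0,0,0,0],[0,0,0,0,0,0],[0,0,0,0,0,0],[0,0,-0.03,0,0,0],[0,0,-0.05,0,0,0],[0,0,-0.08,0,0,0],[0,0,-0.11,0,0,0],[0,0,-0.12,0,0,0],[0,0,-0.02,0,0,0],[0,0,0,0,0,0],[0,0,0,0,0,0.035],[0,0,0,0,0,0.035],[0,0,0,0,0,0],[0,0,0,0,0,0]]]' 0.35;python3 to.py 0.487 0.1325 0.2 0; python3 - <<'E'
from workcell import env; import cv2,numpy as np
ims=[]
for c in ('scene','side'):
    d=env.camera(c); ims.append(d['img'])
    for n in ('tongs1','jar1'): print(c,n,[(np.round(r['position'],3).tolist(),round(float(r['p']),2)) for r in env.pinpoint(c,n)])
cv2.imwrite('pics/s3.png',cv2.resize(np.hstack([ims[0][60:340,120:440],ims[1][60:340,120:440]]),None,fx=1.2,fy=1.2))
E
```

```text
t: 38.7
tcp_pos: [0.6572, 0.1031, 0.1171]
ee_rot: [[-0.079, 0.997, 0.001], [0.997, 0.079, 0.003], [0.002, 0.001, -1.0]]
wrist_force: [0.2, -0.0, -0.0]
width: 0.0317
t: 40.03
tcp_pos: [0.6585, 0.105, 0.2586]
ee_rot: [[0.032, 0.999, 0.011], [0.999, -0.032, 0.005], [0.005, 0.011, -1.0]]
wrist_force: [-0.1, 0.2, -0.3]
width: 0.0578
t 40.03 p [0.6585 0.105  0.2586] w 0.0578 F [-0.1  0.2 -0.3] q [ 0.41  0.64 -0.94  1.47  0.53  1.28 -0.61]
turn share [ 0.007 -0.003 -0.021] rows>= 1.0
shift share after turn [ 0.092 -0.572  0.195]  now [ 0.072 -0.577  0.189] dist 0.1833
scene tongs1 [([0.669, -0.061, 0.166], 0.75), ([0.665, -0.004, 0.163], 0.62), ([0.656, 0.049, 0.166], 0.51), ([0.661, 0.103, 0.16], 0.48)]
scene jar1 [([0.436, 0.037, 0.002], 0.9), ([0.487, 0.132, 0.004], 0.84), ([0.523, -0.284, 0.005], 0.79)]
side tongs1 [([0.658, 0.103, 0.165], 0.84), ([0.663, 0.058, 0.165], 0.63), ([0.668, -0.06, 0.166], 0.53), ([0.664, -0.002, 0.164], 0.49)]
side jar1 [([0.439, 0.04, 0.001], 0.92), ([0.426, -0.36, 0.005], 0.9), ([0.488, -0.045, -0.001], 0.82), ([0.485, 0.132, 0.002], 0.73), ([0.52, -0.282, 0.008], 0.72), ([0.667, -0.06, 0.166], 0.35)]
```

View pics/s3.png

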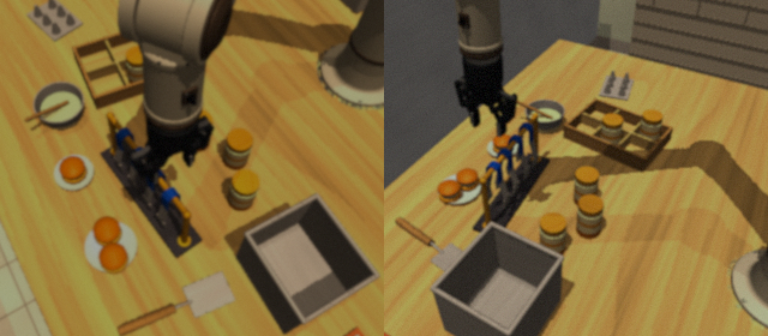

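All four pairs hang on the rail and the pan is empty. The three jars have not moved, so I'm taking jar (0.487, 0.132) first.

```bash
python3 -m creep '[[[0.01,-0.05,0,0.007,-0.003,-0.02],[0.015,-0.09,0,0,0,0],[0.015,-0.09,0,0,0,0],[0.015,-0.09,0,0,0,0],[0.015,-0.09,0,0,0,0],[0.01,-0.07,0,0,0,0],[0.005,-0.05,0,0,0,0],[0,0,0,0,0,0],[0,0,0,0,0,0],[0,0,0,0,0,0]]]' 1 40;python3 to.py 0.4865 0.1325 0.15 0
```

```text
t: 41.17
tcp_pos: [0.4928, 0.1311, 0.2545]
ee_rot: [[-0.001, 1.0, -0.005], [1.0, 0.001, -0.001], [-0.001, -0.005, -1.0]]
wrist_force: [0.1, -0.5, 0.3]
width: 0.0854
t 41.17 p [0.4928 0.1311 0.2545] w 0.0854 F [ 0.1 -0.5  0.3] q [ 0.58  0.38 -1.09  1.85  0.37  1.14 -0.64]
turn share [-0.003  0.     0.001] rows>= 1.0
shift share after turn [ 0.005 -0.021  0.348]  now [ 0.005 -0.019  0.348] dist 0.1047
```

```bash
python3 -m creep '[[[0.004,-0.018,0,-0.003,0,0],[0,0,0,0,0,0],[0,0,0.05,0,0,0],[0,0,0.07,0,0,0],[0,0,0.07,0,0,0],[0,0,0.07,0,0,0],[0,0,0.07,0,0,0],[0,0,0,0,0,0],[0,0,0,0,0,0],[0,0,0,0,0,0]]]';python3 to.py 0.4865 0.1325 0.046 0; python3 - <<'E'
from workcell import env; import numpy as np
from geo import *
d=env.camera('scene'); P,C=cloud(d)
m=sel(P,(.43,.55),(.08,.18),(.08,.1));print(m.sum(),P[m].min(0).round(3),P[m].max(0).round(3))
E
```

```text
t: 42.0
tcp_pos: [0.4955, 0.1332, 0.1531]
ee_rot: [[0.005, 1.0, 0.005], [1.0, -0.005, 0.006], [0.006, 0.005, -1.0]]
wrist_force: [-0.0, 0.0, -0.4]
width: 0.0858
t 42.0 p [0.4955 0.1332 0.1531] w 0.0858 F [-0.   0.  -0.4] q [ 0.47  0.51 -0.99  1.96  0.52  0.95 -0.77]
turn share [ 0.003 -0.004 -0.003] rows>= 1.0
shift share after turn [-0.002 -0.03   0.357]  now [-0.005 -0.032  0.357] dist 0.1075
402 [0.46  0.102 0.08 ] [0.517 0.161 0.096]
```

```bash
python3 -m creep '[[[-0.003,-0.026,0,0.003,-0.004,-0.002],[0,0,0,0,0,0],[0,0,0,0,0,0],[0,0,0.02,0,0,0],[0,0,0.03,0,0,0],[0,0,0,0,0,0],[0,0,0,0,0,0]]]';python3 to.py 0.488 0.1325 0.046 0
```

```text
t: 42.63
tcp_pos: [0.4908, 0.133, 0.1418]
ee_rot: [[0.002, 1.0, 0.01], [1.0, -0.002, -0.0], [-0.0, 0.01, -1.0]]
wrist_force: [0.5, -0.3, 0.1]
width: 0.0855
t 42.63 p [0.4908 0.133  0.1418] w 0.0855 F [ 0.5 -0.3  0.1] q [ 0.46  0.51 -0.97  1.98  0.54  0.92 -0.79]
turn share [ 0.006  0.    -0.001] rows>= 1.0
shift share after turn [-0.002 -0.009  0.319]  now [-0.001 -0.012  0.319] dist 0.0958
```

```bash
python3 -m creep '[[[0,-0.008,0.03,0.006,0,0],[0,0,0.04,0,0,0],[0,0,0.04,0,0,0],[0,0,0.04,0,0,0],[0,0,0.04,0,0,0],[0,0,0.04,0,0,0],[0,0,0.04,0,0,0],[0,0,0.02,0,0,0],[0,0,0,0,0,0],[0,0,0,0,0,0]]]';python3 to.py 0.488 0.1325 0.046 0
```

```text
t: 43.47
tcp_pos: [0.4856, 0.1327, 0.0421]
ee_rot: [[0.001, 1.0, -0.007], [1.0, -0.001, -0.0], [-0.0, -0.007, -1.0]]
wrist_force: [-0.6, -0.8, 0.4]
width: 0.0857
t 43.47 p [0.4856 0.1327 0.0421] w 0.0857 F [-0.6 -0.8  0.4] q [ 0.34  0.66 -0.83  2.03  0.7   0.77 -0.92]
turn share [-0.004  0.    -0.001] rows>= 1.0
shift share after turn [-0.001  0.008 -0.013]  now [-0.001  0.008 -0.013] dist 0.0046
```

```bash
python3 -m creep '[[[0,0,-0.013,-0.004,0,0],[0,0,0,0,0,0],[0,0,0,0,0,0],[0,0,0,0,0,0],[0,0,0,0,0,0],[0,0,0,0,0,0],[0,0,-0.03,0,0,0],[0,0,-0.06,0,0,0],[0,0,-0.09,0,0,0],[0,0,-0.12,0,0,0],[0,0,-0.12,0,0,0],[0,0,-0.1,0,0,0],[0,0,0,0,0,0],[0,0,0,0,0,0]]]' -1 50;python3 to.py 0.592 -0.379 0.2 38.4
```

```text
t: 44.63
tcp_pos: [0.4829, 0.133, 0.2124]
ee_rot: [[-0.002, 1.0, -0.003], [1.0, 0.002, -0.002], [-0.002, -0.003, -1.0]]
wrist_force: [0.4, -1.3, -3.7]
width: 0.0588
t 44.63 p [0.4829 0.133  0.2124] w 0.0588 F [ 0.4 -1.3 -3.7] q [ 0.55  0.41 -1.07  1.92  0.42  1.05 -0.7 ]
turn share [-0.002  0.    -0.426] rows>= 6.0
shift share after turn [-1.564 -0.775  0.041]  now [-1.707  0.361  0.043] dist 0.5237
```

```bash
python3 -m creep '[[[0,0,0,0,0,-0.071],[0,0,0,0,0,-0.071],[0,0,0,0,0,-0.071],[0,0,0,0,0,-0.071],[0,0,0,0,0,-0.071],[0,0,0,0,0,-0.06],[-0.06,-0.03,0,0,0,0],[-0.12,-0.06,0,0,0,0],[-0.12,-0.06,0,0,0,0],[-0.12,-0.06,0,0,0,0],[-0.12,-0.06,0,0,0,0],[-0.12,-0.06,0,0,0,0],[-0.12,-0.06,0,0,0,0],[-0.12,-0.06,0,0,0,0],[-0.12,-0.06,0,0,0,0],[-0.12,-0.06,0,0,0,0],[-0.1,-0.05,0,0,0,0],[-0.05,-0.02,0,0,0,0],[0,0,0,0,0,0],[0,0,0,0,0,0]]]';python3 to.py 0.592 -0.379 0.18 38.4
```

```text
t: 46.3
tcp_pos: [0.5683, -0.3064, 0.1834]
ee_rot: [[-0.643, 0.765, -0.04], [0.765, 0.644, 0.003], [0.028, -0.029, -0.999]]
wrist_force: [0.4, 1.0, -1.4]
width: 0.0583
t 46.3 p [ 0.5683 -0.3064  0.1834] w 0.0583 F [ 0.4  1.  -1.4] q [ 1.12  0.78 -1.07  1.56  0.71  1.28  0.63]
turn share [-0.019 -0.018  0.018] rows>= 1.0
shift share after turn [-0.239 -0.088  0.011]  now [-0.236 -0.095  0.007] dist 0.0764
```

```bash
python3 -m creep '[[[-0.07,-0.03,-0.01,-0.019,-0.018,0.016],[-0.07,-0.03,0,0,0,0],[-0.06,-0.02,0,0,0,0],[0,0,0,0,0,0],[0,0,0,0,0,0],[0,0,0,0,0,0]]]';python3 to.py 0.592 -0.379 0.12 38.4; python3 - <<'E'
from workcell import env; import cv2
d=env.camera('wrist'); cv2.imwrite('pics/w3.png',d['img'])
E
```

```text
t: 46.8
tcp_pos: [0.5856, -0.3581, 0.1791]
ee_rot: [[-0.634, 0.773, -0.008], [0.773, 0.634, 0.008], [0.011, -0.001, -1.0]]
wrist_force: [0.3, 0.1, -2.1]
width: 0.0589
t 46.8 p [ 0.5856 -0.3581  0.1791] w 0.0589 F [ 0.3  0.1 -2.1] q [ 1.14  0.83 -1.05  1.47  0.73  1.28  0.7 ]
turn share [-0.    -0.007  0.01 ] rows>= 1.0
shift share after turn [-0.068 -0.027  0.197]  now [-0.069 -0.028  0.196] dist 0.063
```

View pics/w3.png

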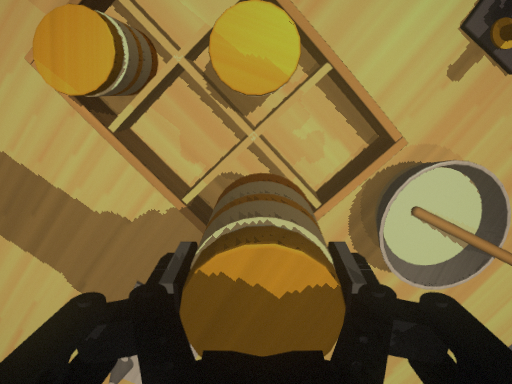

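```bash
python3 -m creep '[[[-0.06,-0.024,0,0,-0.007,0.008],[0,0,0,0,0,0],[0,0,0,0,0,0],[0,0,0,0,0,0],[0,0,0,0,0,0]]]';python3 to.py 0.592 -0.379 0.12 38.4; python3 - <<'E'
from workcell import env; import numpy as np
d=env.camera('scene')
for n in ('cell1','jar1','crate'): print(n,[(np.round(r['position'],3).tolist(),round(float(r['p']),2)) for r in env.pinpoint('scene',n)])
E
```

```text
t: 47.27
tcp_pos: [0.5921, -0.3672, 0.1789]
ee_rot: [[-0.634, 0.774, -0.002], [0.774, 0.634, 0.003], [0.004, 0.0, -1.0]]
wrist_force: [-0.3, 0.8, -2.5]
width: 0.0586
t 47.27 p [ 0.5921 -0.3672  0.1789] w 0.0586 F [-0.3  0.8 -2.5] q [ 1.14  0.84 -1.05  1.45  0.74  1.28  0.71]
turn share [ 0.    -0.003  0.01 ] rows>= 1.0
shift share after turn [-0.031 -0.025  0.196]  now [-0.031 -0.025  0.196] dist 0.0601
cell1 [([0.506, -0.37, 0.005], 0.96), ([0.606, -0.294, 0.006], 0.92), ([0.519, -0.283, 0.008], 0.86), ([0.421, -0.359, 0.006], 0.8), ([0.591, -0.379, 0.008], 0.6), ([0.431, -0.276, 0.007], 0.59)]
jar1 [([0.486, -0.045, -0.002], 0.88), ([0.437, 0.042, -0.002], 0.87), ([0.592, -0.366, 0.132], 0.8), ([0.518, -0.284, 0.005], 0.73), ([0.428, -0.359, 0.005], 0.57)]
crate [([0.511, -0.326, 0.001], 0.72)]
```

```bash
python3 -m creep '[[[-0.03,-0.024,0,0,-0.003,0.008],[0,0,0,0,0,0],[0,0,0,0,0,0],[0,0,0.04,0,0,0],[0,0,0.04,0,0,0],[0,0,0.04,0,0,0],[0,0,0.04,0,0,0],[0,0,0,0,0,0],[0,0,0,0,0,0],[0,0,0,0,0,0]]]';python3 to.py 0.592 -0.379 0.053 38.4
```

```text
t: 48.3
tcp_pos: [0.5902, -0.3812, 0.1227]
ee_rot: [[-0.621, 0.784, -0.003], [0.784, 0.621, 0.001], [0.002, -0.002, -1.0]]
wrist_force: [0.3, -0.4, -1.6]
width: 0.0586
t 48.3 p [ 0.5902 -0.3812  0.1227] w 0.0586 F [ 0.3 -0.4 -1.6] q [ 1.13  0.9  -1.    1.47  0.79  1.2   0.69]
turn share [-0.001 -0.001 -0.   ] rows>= 1.0
shift share after turn [0.002 0.009 0.232]  now [0.002 0.01  0.232] dist 0.0697
```

```bash
python3 -m creep '[[[0,0.006,0.04,0,0,0],[0,0,0.04,0,0,0],[0,0,0.04,0,0,0],[0,0,0.04,0,0,0],[0,0,0.03,0,0,0],[0,0,0.02,0,0,0],[0,0,0,0,0,0],[0,0,0,0,0,0]]]';python3 to.py 0.592 -0.379 0.053 38.4
```

```text
t: 48.97
tcp_pos: [0.5922, -0.3796, 0.0532]
ee_rot: [[-0.622, 0.783, -0.002], [0.783, 0.622, 0.0], [0.002, -0.001, -1.0]]
wrist_force: [-3.7, 0.8, 7.3]
width: 0.0585
t 48.97 p [ 0.5922 -0.3796  0.0532] w 0.0585 F [-3.7  0.8  7.3] q [ 1.11  0.98 -0.95  1.5   0.85  1.11  0.65]
turn share [-0.001 -0.001  0.   ] rows>= 1.0
shift share after turn [0.002 0.001 0.001]  now [0.002 0.001 0.001] dist 0.0007
```

```bash
python3 -m creep '[[[0,0,0,0,0,0],[0,0,0,0,0,0],[0,0,0,0,0,0],[0,0,0,0,0,0],[0,0,0,0,0,0],[0,0,-0.03,0,0,0],[0,0,-0.05,0,0,0],[0,0,-0.08,0,0,0],[0,0,-0.11,0,0,0],[0,0,-0.11,0,0,0],[0,0,-0.02,0,0,0],[0,0,0,0,0,0],[0,0,0,0,0,0]]]' 1;python3 to.py 0.487 -0.0455 0.2 38.4; python3 - <<'E'
from workcell import env; import numpy as np
for c in ('scene','side'):
    d=env.camera(c)
    for n in ('jar1',): print(n,[(np.round(r['position'],3).tolist(),round(float(r['p']),2)) for r in env.pinpoint(c,n)])
E
```

```text
t: 50.05
tcp_pos: [0.5959, -0.3793, 0.1911]
ee_rot: [[-0.622, 0.783, 0.008], [0.783, 0.622, -0.004], [-0.008, 0.004, -1.0]]
wrist_force: [-0.2, 0.6, 0.0]
width: 0.0855
t 50.05 p [ 0.5959 -0.3793  0.1911] w 0.0855 F [-0.2  0.6  0. ] q [ 1.14  0.84 -1.05  1.42  0.74  1.29  0.72]
turn share [0.003 0.005 0.001] rows>= 1.0
shift share after turn [ 1.097  0.407 -0.03 ]  now [ 1.097  0.409 -0.037] dist 0.3512
jar1 [([0.591, -0.375, 0.007], 0.76), ([0.52, -0.283, 0.005], 0.74), ([0.442, 0.016, 0.001], 0.67), ([0.507, -0.366, 0.002], 0.67), ([0.425, -0.36, 0.004], 0.6), ([0.486, -0.049, 0.0], 0.59), ([0.433, -0.274, 0.008], 0.46), ([0.656, 0.053, 0.166], 0.43)]
jar1 [([0.487, -0.05, -0.001], 0.87), ([0.522, -0.28, 0.006], 0.68), ([0.424, -0.357, 0.004], 0.66), ([0.588, -0.378, 0.008], 0.54)]
```

```bash
python3 -m creep '[[[0.05,0.02,0,0.003,0.005,0],[0.115,0.043,0,0,0,0],[0.115,0.043,0,0,0,0],[0.115,0.043,0,0,0,0],[0.115,0.043,0,0,0,0],[0.115,0.043,0,0,0,0],[0.115,0.043,0,0,0,0],[0.115,0.043,0,0,0,0],[0.115,0.043,0,0,0,0],[0.08,0.03,0,0,0,0],[0.03,0.01,0,0,0,0],[0,0,0,0,0,0],[0,0,0,0,0,0],[0,0,0,0,0,0]]]';python3 to.py 0.487 -0.047 0.15 38.4; cat > jr.py <<'E'
from workcell import env; import numpy as np, cv2
from geo import *
for c in ('scene','side','wrist'):
    d=env.camera(c); P,C=cloud(d)
    m=sel(P,(.36,.58),(-.13,.14),(.085,.098))&(C[:,2]>C[:,0]+50)
    g=np.zeros((270,220),np.uint8); i=((P[m][:,:2]-[.36,-.13])*1000).astype(int); g[i[:,1],i[:,0]]=255
    g=cv2.morphologyEx(g,cv2.MORPH_CLOSE,np.ones((9,9)))
    n,l,st,ce=cv2.connectedComponentsWithStats(g)
    for k in range(1,n):
        if st[k,4]>600: print(c,'box centre',round(.36+(st[k,0]+st[k,2]/2)/1000,4),round(-.13+(st[k,1]+st[k,3]/2)/1000,4),'size',st[k,2:4],'centroid',(ce[k]/1000+[.36,-.13]).round(4))
E
python3 jr.py
```

```text
t: 51.42
tcp_pos: [0.473, -0.0406, 0.173]
ee_rot: [[-0.615, 0.788, -0.03], [0.788, 0.615, 0.012], [0.028, -0.017, -0.999]]
wrist_force: [0.4, -0.7, 0.4]
width: 0.085
t 51.42 p [ 0.473  -0.0406  0.173 ] w 0.085 F [ 0.4 -0.7  0.4] q [ 1.    0.54 -1.22  1.99  0.57  1.05  0.18]
turn share [-0.01  -0.018 -0.005] rows>= 1.0
shift share after turn [-0.046  0.023  0.077]  now [-0.048  0.025  0.075] dist 0.0277
scene box centre 0.488 -0.0465 size [60 59] centroid [ 0.4883 -0.0458]
scene box centre 0.4415 0.0155 size [59 59] centroid [0.4404 0.0155]
side box centre 0.488 -0.0435 size [56 57] centroid [ 0.4863 -0.0443]
side box centre 0.441 0.019 size [58 58] centroid [0.4407 0.0187]
wrist box centre 0.49 -0.046 size [60 60] centroid [ 0.489  -0.0465]
wrist box centre 0.4425 0.0155 size [59 59] centroid [0.4421 0.0153]
```

```bash
python3 -m creep '[[[-0.04,0.022,0,-0.01,-0.018,-0.004],[0,0,0,0,0,0],[0,0,0,0,0,0],[0,0,0.03,0,0,0],[0,0,0.03,0,0,0],[0,0,0,0,0,0],[0,0,0,0,0,0],[0,0,0,0,0,0]]]';python3 to.py 0.4885 -0.046 0.046 38.4
```

```text
t: 52.23
tcp_pos: [0.4855, -0.0508, 0.1513]
ee_rot: [[-0.611, 0.792, -0.004], [0.792, 0.611, 0.002], [0.004, -0.002, -1.0]]
wrist_force: [-0.7, 0.2, 0.5]
width: 0.0852
t 52.23 p [ 0.4855 -0.0508  0.1513] w 0.0852 F [-0.7  0.2  0.5] q [ 0.98  0.57 -1.17  2.    0.63  1.    0.15]
turn share [-0.001 -0.003 -0.008] rows>= 1.0
shift share after turn [0.006 0.018 0.351]  now [0.005 0.018 0.351] dist 0.1055
```

```bash
python3 -m creep '[[[0.006,0.018,0,0,-0.003,-0.006],[0,0,0,0,0,0],[0,0,0,0,0,0],[0,0,0.04,0,0,0],[0,0,0.04,0,0,0],[0,0,0,0,0,0],[0,0,0,0,0,0]]]';python3 to.py 0.4885 -0.046 0.046 38.4
```

```text
t: 52.82
tcp_pos: [0.4892, -0.0449, 0.1252]
ee_rot: [[-0.62, 0.784, -0.0], [0.784, 0.62, -0.002], [-0.001, -0.001, -1.0]]
wrist_force: [0.9, -0.1, 0.7]
width: 0.0855
t 52.82 p [ 0.4892 -0.0449  0.1252] w 0.0855 F [ 0.9 -0.1  0.7] q [ 0.92  0.61 -1.13  2.02  0.68  0.96  0.11]
turn share [-0.001  0.001 -0.001] rows>= 1.0
shift share after turn [-0.001 -0.004  0.264]  now [-0.001 -0.004  0.264] dist 0.0792
```

```bash
python3 -m creep '[[[0,0,0.03,0,0,0],[0,0,0.04,0,0,0],[0,0,0.04,0,0,0],[0,0,0.04,0,0,0],[0,0,0.04,0,0,0],[0,0,0.04,0,0,0],[0,0,0.01,0,0,0],[0,0,0,0,0,0],[0,0,0,0,0,0]]]';python3 to.py 0.4885 -0.046 0.046 38.4
```

```text
t: 53.57
tcp_pos: [0.4868, -0.0449, 0.0426]
ee_rot: [[-0.621, 0.784, -0.006], [0.784, 0.621, -0.001], [0.003, -0.005, -1.0]]
wrist_force: [0.0, -0.0, 0.5]
width: 0.0851
t 53.57 p [ 0.4868 -0.0449  0.0426] w 0.0851 F [ 0.  -0.   0.5] q [ 0.81  0.72 -0.98  2.06  0.83  0.83 -0.01]
turn share [-0.003 -0.002 -0.001] rows>= 1.0
shift share after turn [-0.007  0.002 -0.011]  now [-0.007  0.002 -0.011] dist 0.004
```

```bash
python3 -m creep '[[[0,0,-0.011,-0.003,-0.002,0],[0,0,0,0,0,0],[0,0,0,0,0,0],[0,0,0,0,0,0],[0,0,0,0,0,0],[0,0,0,0,0,0],[0,0,-0.03,0,0,0],[0,0,-0.06,0,0,0],[0,0,-0.09,0,0,0],[0,0,-0.12,0,0,0],[0,0,-0.12,0,0,0],[0,0,-0.08,0,0,0],[0,0,0,0,0,0],[0,0,0,0,0,0]]]' -1 50;python3 to.py 0.604 -0.294 0.2 38.4
```

```text
t: 54.73
tcp_pos: [0.4847, -0.0436, 0.2062]
ee_rot: [[-0.623, 0.782, -0.002], [0.782, 0.623, -0.0], [0.001, -0.002, -1.0]]
wrist_force: [0.4, -0.0, -3.0]
width: 0.0586
t 54.73 p [ 0.4847 -0.0436  0.2062] w 0.0586 F [ 0.4 -0.  -3. ] q [ 1.04  0.5  -1.26  1.96  0.54  1.09  0.22]
turn share [-0.001 -0.001  0.001] rows>= 1.0
shift share after turn [-0.901 -0.207  0.021]  now [-0.901 -0.209  0.02 ] dist 0.2774
```

```bash
python3 -m creep '[[[-0.05,-0.012,-0.005,0,0,0],[-0.1,-0.023,-0.005,0,0,0],[-0.1,-0.023,-0.005,0,0,0],[-0.1,-0.023,-0.005,0,0,0],[-0.1,-0.023,0,0,0,0],[-0.1,-0.023,0,0,0,0],[-0.1,-0.023,0,0,0,0],[-0.1,-0.023,0,0,0,0],[-0.08,-0.02,0,0,0,0],[-0.05,-0.01,0,0,0,0],[0,0,0,0,0,0],[0,0,0,0,0,0],[0,0,0,0,0,0]]]';python3 to.py 0.604 -0.294 0.13 38.4
```

```text
t: 55.82
tcp_pos: [0.5958, -0.3082, 0.1874]
ee_rot: [[-0.624, 0.781, -0.035], [0.781, 0.624, 0.0], [0.022, -0.027, -0.999]]
wrist_force: [-0.6, 0.3, -2.7]
width: 0.0592
t 55.82 p [ 0.5958 -0.3082  0.1874] w 0.0592 F [-0.6  0.3 -2.7] q [ 1.07  0.81 -1.05  1.49  0.72  1.3   0.61]
turn share [-0.017 -0.014  0.002] rows>= 1.0
shift share after turn [0.02  0.051 0.191]  now [0.016 0.056 0.19 ] dist 0.0597
```

```bash
python3 -m creep '[[[0.018,0.048,0,-0.017,-0.014,0.002],[0,0,0,0,0,0],[0,0,0,0,0,0],[0,0,0.03,0,0,0],[0,0,0.03,0,0,0],[0,0,0,0,0,0],[0,0,0,0,0,0]]]';python3 to.py 0.604 -0.294 0.13 38.4
```

```text
t: 56.4
tcp_pos: [0.6, -0.2919, 0.1644]
ee_rot: [[-0.627, 0.779, -0.008], [0.779, 0.627, -0.0], [0.005, -0.006, -1.0]]
wrist_force: [0.6, -0.1, -0.9]
width: 0.0585
t 56.4 p [ 0.6    -0.2919  0.1644] w 0.0585 F [ 0.6 -0.1 -0.9] q [ 1.07  0.82 -1.05  1.54  0.74  1.23  0.57]
turn share [-0.004 -0.003  0.005] rows>= 1.0
shift share after turn [-0.014  0.006  0.115]  now [-0.014  0.007  0.114] dist 0.0347
```

```bash
python3 -m creep '[[[-0.012,0.008,0,-0.004,-0.003,0.004],[0,0,0,0,0,0],[0,0,0,0,0,0],[0,0,0.04,0,0,0],[0,0,0.04,0,0,0],[0,0,0.04,0,0,0],[0,0,0,0,0,0],[0,0,0,0,0,0]]]';python3 to.py 0.603 -0.294 0.053 38.4
```

```text
t: 57.07
tcp_pos: [0.6043, -0.2944, 0.1239]
ee_rot: [[-0.62, 0.784, -0.0], [0.784, 0.62, -0.0], [0.0, -0.0, -1.0]]
wrist_force: [-0.3, -0.6, -0.8]
width: 0.0587
t 57.07 p [ 0.6043 -0.2944  0.1239] w 0.0587 F [-0.3 -0.6 -0.8] q [ 1.05  0.86 -1.02  1.56  0.78  1.17  0.54]
turn share [-0.    -0.    -0.001] rows>= 1.0
shift share after turn [ 0.004 -0.002  0.236]  now [ 0.004 -0.002  0.236] dist 0.0709
```

```bash
python3 -m creep '[[[0,0,0.04,0,0,0],[0,0,0.04,0,0,0],[0,0,0.04,0,0,0],[0,0,0.04,0,0,0],[0,0,0.03,0,0,0],[0,0,0.02,0,0,0],[0,0,0,0,0,0],[0,0,0,0,0,0]]]';python3 to.py 0.603 -0.294 0.053 38.4
```

```text
t: 57.73
tcp_pos: [0.6038, -0.2942, 0.0529]
ee_rot: [[-0.62, 0.784, -0.002], [0.784, 0.62, 0.001], [0.002, -0.001, -1.0]]
wrist_force: [-3.0, -0.1, 6.0]
width: 0.0586
t 57.73 p [ 0.6038 -0.2942  0.0529] w 0.0586 F [-3.  -0.1  6. ] q [ 1.02  0.94 -0.96  1.59  0.85  1.07  0.5 ]
turn share [-0.001 -0.001 -0.001] rows>= 1.0
shift share after turn [ 0.002 -0.002 -0.   ]  now [ 0.002 -0.002 -0.   ] dist 0.0008
```

```bash
python3 -m creep '[[[0,0,0,0,0,0],[0,0,0,0,0,0],[0,0,0,0,0,0],[0,0,0,0,0,0],[0,0,0,0,0,0],[0,0,-0.03,0,0,0],[0,0,-0.05,0,0,0],[0,0,-0.08,0,0,0],[0,0,-0.11,0,0,0],[0,0,-0.11,0,0,0],[0,0,-0.05,0,0,0],[0,0,0,0,0,0],[0,0,0,0,0,0]]]' 1;python3 to.py 0.4415 0.0165 0.2 38.4
```

```text
t: 58.82
tcp_pos: [0.6067, -0.293, 0.1993]
ee_rot: [[-0.622, 0.783, 0.007], [0.783, 0.622, -0.002], [-0.006, 0.004, -1.0]]
wrist_force: [-0.7, -0.4, -0.7]
width: 0.0857
t 58.82 p [ 0.6067 -0.293   0.1993] w 0.0857 F [-0.7 -0.4 -0.7] q [ 1.08  0.79 -1.07  1.51  0.71  1.27  0.58]
turn share [0.003 0.004 0.001] rows>= 1.0
shift share after turn [ 1.151  0.209 -0.002]  now [ 1.15   0.211 -0.008] dist 0.3508
```

```bash
python3 -m creep '[[[0.05,0.01,-0.01,0.003,0.004,0],[0.115,0.02,-0.005,0,0,0],[0.115,0.02,-0.005,0,0,0],[0.115,0.02,0,0,0,0],[0.115,0.02,0,0,0,0],[0.115,0.02,0,0,0,0],[0.115,0.02,0,0,0,0],[0.115,0.02,0,0,0,0],[0.115,0.02,0,0,0,0],[0.11,0.02,0,0,0,0],[0.05,0.01,0,0,0,0],[0,0,0,0,0,0],[0,0,0,0,0,0],[0,0,0,0,0,0]]]';python3 to.py 0.442 0.0165 0.2 38.4; python3 jr.py
```

```text
t: 59.98
tcp_pos: [0.4135, 0.0289, 0.1927]
ee_rot: [[-0.622, 0.782, -0.033], [0.782, 0.623, -0.002], [0.019, -0.027, -0.999]]
wrist_force: [0.4, -0.3, -0.0]
width: 0.0852
t 59.98 p [0.4135 0.0289 0.1927] w 0.0852 F [ 0.4 -0.3 -0. ] q [ 1.02  0.41 -1.35  2.1   0.46  1.03  0.1 ]
turn share [-0.017 -0.012  0.001] rows>= 1.0
shift share after turn [-0.091  0.049 -0.024]  now [-0.091  0.048 -0.027] dist 0.0319
scene box centre 0.441 0.015 size [58 60] centroid [0.4409 0.0156]
side box centre 0.4415 0.0185 size [59 63] centroid [0.4409 0.0185]
wrist box centre 0.4425 0.0165 size [59 59] centroid [0.442  0.0157]
```

```bash
python3 -m creep '[[[-0.08,0.045,0,-0.017,-0.012,0.001],[0,0,0,0,0,0],[0,0,0,0,0,0],[0,0,0.05,0,0,0],[0,0,0.05,0,0,0],[0,0,0.05,0,0,0],[0,0,0.02,0,0,0],[0,0,0,0,0,0],[0,0,0,0,0,0],[0,0,0,0,0,0]]]';python3 to.py 0.442 0.0165 0.046 38.4
```

```text
t: 60.97
tcp_pos: [0.4447, 0.012, 0.1393]
ee_rot: [[-0.607, 0.795, 0.0], [0.795, 0.607, 0.006], [0.004, 0.004, -1.0]]
wrist_force: [0.3, -0.8, 0.5]
width: 0.0853
t 60.97 p [0.4447 0.012  0.1393] w 0.0853 F [ 0.3 -0.8  0.5] q [ 0.91  0.51 -1.2   2.11  0.6   0.92  0.02]
turn share [ 0.003 -0.003 -0.011] rows>= 1.0
shift share after turn [0.017 0.002 0.311]  now [0.016 0.001 0.311] dist 0.0934
```

```bash
python3 -m creep '[[[0.014,0.001,0,0.003,-0.003,-0.009],[0,0,0,0,0,0],[0,0,0,0,0,0],[0,0,0.03,0,0,0],[0,0,0.04,0,0,0],[0,0,0.04,0,0,0],[0,0,0.04,0,0,0],[0,0,0.04,0,0,0],[0,0,0.04,0,0,0],[0,0,0.04,0,0,0],[0,0,0.02,0,0,0],[0,0,0,0,0,0],[0,0,0,0,0,0]]]';python3 to.py 0.442 0.0165 0.046 38.4
```

```text
t: 62.05
tcp_pos: [0.4451, 0.0154, 0.0484]
ee_rot: [[-0.619, 0.785, 0.006], [0.785, 0.619, -0.003], [-0.006, 0.003, -1.0]]
wrist_force: [0.1, -0.2, -0.1]
width: 0.085
t 62.05 p [0.4451 0.0154 0.0484] w 0.085 F [ 0.1 -0.2 -0.1] q [ 0.72  0.64 -0.99  2.17  0.81  0.76 -0.15]
turn share [ 0.002  0.004 -0.002] rows>= 1.0
shift share after turn [ 0.009 -0.006  0.008]  now [ 0.009 -0.006  0.008] dist 0.0041
```

```bash
python3 -m creep '[[[0.007,0,0.008,0,0,0],[0,0,0,0,0,0],[0,0,0,0,0,0],[0,0,0,0,0,0],[0,0,0,0,0,0],[0,0,0,0,0,0],[0,0,-0.03,0,0,0],[0,0,-0.06,0,0,0],[0,0,-0.09,0,0,0],[0,0,-0.12,0,0,0],[0,0,-0.12,0,0,0],[0,0,-0.08,0,0,0],[0,0,0,0,0,0],[0,0,0,0,0,0]]]' -1 50;python3 to.py 0.432 -0.274 0.2 38.4
```

```text
t: 63.22
tcp_pos: [0.4403, 0.0191, 0.2055]
ee_rot: [[-0.622, 0.783, 0.002], [0.783, 0.622, -0.004], [-0.005, -0.001, -1.0]]
wrist_force: [0.1, -0.9, -2.5]
width: 0.0583
t 63.22 p [0.4403 0.0191 0.2055] w 0.0583 F [ 0.1 -0.9 -2.5] q [ 1.02  0.41 -1.34  2.06  0.47  1.03  0.12]
turn share [-0.001  0.003  0.001] rows>= 1.0
shift share after turn [-0.748 -0.629  0.018]  now [-0.748 -0.629  0.022] dist 0.2933
```

```bash
python3 -m creep '[[[-0.04,-0.034,0,0,0.002,0],[-0.08,-0.067,0,0,0,0],[-0.08,-0.067,0,0,0,0],[-0.08,-0.067,0,0,0,0],[-0.08,-0.067,0,0,0,0],[-0.08,-0.067,0,0,0,0],[-0.08,-0.067,0,0,0,0],[-0.08,-0.067,0,0,0,0],[-0.06,-0.05,0,0,0,0],[-0.04,-0.035,0,0,0,0],[0,0,0,0,0,0],[0,0,0,0,0,0],[0,0,0,0,0,0]]]';python3 to.py 0.432 -0.274 0.13 38.4
```

```text
t: 64.3
tcp_pos: [0.4226, -0.2644, 0.1898]
ee_rot: [[-0.627, 0.778, -0.018], [0.778, 0.628, 0.008], [0.017, -0.009, -1.0]]
wrist_force: [0.9, 0.1, -2.1]
width: 0.0589
t 64.3 p [ 0.4226 -0.2644  0.1898] w 0.0589 F [ 0.9  0.1 -2.1] q [ 1.47  0.58 -1.25  1.93  0.61  1.11  0.64]
turn share [-0.006 -0.011  0.005] rows>= 1.0
shift share after turn [-0.045  0.005  0.199]  now [-0.048  0.006  0.199] dist 0.0613
```

```bash
python3 -m creep '[[[-0.042,0.005,0,-0.006,-0.01,0.004],[0,0,0,0,0,0],[0,0,0,0,0,0],[0,0,0.04,0,0,0],[0,0,0.04,0,0,0],[0,0,0,0,0,0],[0,0,0,0,0,0]]]';python3 to.py 0.432 -0.274 0.13 38.4; python3 - <<'E'
from workcell import env; import numpy as np
for c in ('scene','side'):
    d=env.camera(c)
    for n in ('cell1','jar1','crate'): print(n,[(np.round(r['position'],3).tolist(),round(float(r['p']),2)) for r in env.pinpoint(c,n)])
E
```

```text
t: 64.88
tcp_pos: [0.4328, -0.2686, 0.1619]
ee_rot: [[-0.629, 0.777, -0.001], [0.777, 0.629, 0.002], [0.002, 0.0, -1.0]]
wrist_force: [0.1, 0.4, -2.3]
width: 0.0587
t 64.88 p [ 0.4328 -0.2686  0.1619] w 0.0587 F [ 0.1  0.4 -2.3] q [ 1.42  0.61 -1.2   1.95  0.67  1.06  0.6 ]
turn share [ 0.    -0.001  0.007] rows>= 1.0
shift share after turn [-0.013 -0.013  0.106]  now [-0.013 -0.014  0.106] dist 0.0324
cell1 [([0.435, -0.272, 0.008], 0.94), ([0.423, -0.359, 0.004], 0.8), ([0.607, -0.294, 0.006], 0.76), ([0.507, -0.37, 0.002], 0.64), ([0.516, -0.285, 0.008], 0.56)]
jar1 [([0.426, -0.357, 0.006], 0.86), ([0.6, -0.296, 0.006], 0.7), ([0.589, -0.375, 0.006], 0.69), ([0.43, -0.27, 0.116], 0.66), ([0.517, -0.285, 0.005], 0.57)]
crate []
cell1 [([0.59, -0.383, 0.003], 0.95), ([0.421, -0.354, 0.007], 0.83), ([0.434, -0.274, 0.006], 0.82), ([0.504, -0.368, 0.006], 0.67), ([0.52, -0.286, 0.006], 0.66), ([0.603, -0.297, 0.008], 0.58)]
jar1 [([0.524, -0.284, 0.005], 0.94), ([0.588, -0.38, 0.008], 0.85), ([0.432, -0.269, 0.116], 0.72), ([0.602, -0.3, 0.004], 0.59), ([0.42, -0.359, 0.002], 0.52), ([0.427, -0.359, 0.004], 0.51)]
crate [([0.507, -0.329, 0.001], 0.58)]
```

```bash
python3 -m creep '[[[-0.012,-0.01,0,0,-0.001,0.006],[0,0,0,0,0,0],[0,0,0,0,0,0],[0,0,0.04,0,0,0],[0,0,0.04,0,0,0],[0,0,0.04,0,0,0],[0,0,0,0,0,0],[0,0,0,0,0,0]]]';python3 to.py 0.433 -0.2735 0.053 38.4
```

```text
t: 65.95
tcp_pos: [0.4328, -0.2755, 0.1229]
ee_rot: [[-0.619, 0.786, 0.001], [0.786, 0.619, -0.001], [-0.002, 0.0, -1.0]]
wrist_force: [0.6, 0.1, -3.1]
width: 0.0584
t 65.95 p [ 0.4328 -0.2755  0.1229] w 0.0584 F [ 0.6  0.1 -3.1] q [ 1.38  0.66 -1.14  1.97  0.73  0.99  0.56]
turn share [ 0.     0.001 -0.002] rows>= 1.0
shift share after turn [0.005 0.005 0.233]  now [0.005 0.005 0.233] dist 0.0699
```

```bash
python3 -m creep '[[[0,0,0.04,0,0,0],[0,0,0.04,0,0,0],[0,0,0.04,0,0,0],[0,0,0.04,0,0,0],[0,0,0.03,0,0,0],[0,0,0.02,0,0,0],[0,0,0,0,0,0],[0,0,0,0,0,0]]]';python3 to.py 0.433 -0.2735 0.053 38.4
```

```text
t: 66.62
tcp_pos: [0.4332, -0.2751, 0.0529]
ee_rot: [[-0.62, 0.785, -0.0], [0.785, 0.62, -0.001], [-0.001, -0.001, -1.0]]
wrist_force: [-4.0, 1.2, 10.7]
width: 0.0584
t 66.62 p [ 0.4332 -0.2751  0.0529] w 0.0584 F [-4.   1.2 10.7] q [ 1.3   0.75 -1.02  2.    0.85  0.89  0.47]
turn share [-0.001  0.001 -0.001] rows>= 1.0
shift share after turn [ 0.005  0.003 -0.   ]  now [ 0.005  0.003 -0.   ] dist 0.0016
```

```bash
python3 -m creep '[[[0,0,0,0,0,0],[0,0,0,0,0,0],[0,0,0,0,0,0],[0,0,0,0,0,0],[0,0,0,0,0,0],[0,0,-0.03,0,0,0],[0,0,-0.05,0,0,0],[0,0,-0.08,0,0,0],[0,0,-0.11,0,0,0],[0,0,-0.11,0,0,0],[0,0,-0.1,0,0,0],[0,0,-0.05,0,0,0],[0,0,0,0,0,0],[0,0,0,0,0,0],[0,0,0,0,0,0],[0,0,0,0,0,0]]]' 1; python3 - <<'E'
from workcell import env; import numpy as np,cv2
from geo import *
ims=[]
for c in ('scene','side'):
    d=env.camera(c); ims.append(d['img']); P,C=cloud(d)
    for n in ('tongs1','jar1'): print(c,n,[(np.round(r['position'],3).tolist(),round(float(r['p']),2)) for r in env.pinpoint(c,n) if r['p']>.4])
    for j in [(.433,-.274),(.519,-.284),(.604,-.294),(.424,-.359),(.592,-.379)]:
        m=sel(P,(j[0]-.03,j[0]+.03),(j[1]-.03,j[1]+.03),(.09,.12)); print(c,j,'lid z',np.median(P[m,2]).round(4) if m.any() else None,np.std(P[m,2]).round(4))
cv2.imwrite('pics/end.png',cv2.resize(np.hstack([ims[0][60:340,120:440],ims[1][60:340,120:440]]),None,fx=1.2,fy=1.2))
E
```

```text
t: 67.95
tcp_pos: [0.4338, -0.2727, 0.2224]
ee_rot: [[-0.623, 0.782, 0.0], [0.782, 0.623, -0.001], [-0.001, -0.001, -1.0]]
wrist_force: [-0.1, 0.4, -0.5]
width: 0.0851
scene tongs1 [([0.658, 0.104, 0.163], 0.79), ([0.661, 0.052, 0.167], 0.73), ([0.666, -0.002, 0.165], 0.69), ([0.667, -0.06, 0.169], 0.52)]
scene jar1 [([0.429, -0.276, 0.008], 0.98), ([0.604, -0.298, 0.004], 0.69), ([0.519, -0.284, 0.004], 0.68), ([0.591, -0.376, 0.01], 0.64), ([0.426, -0.358, 0.007], 0.61)]
scene (0.433, -0.274) lid z 0.0976 0.002
scene (0.519, -0.284) lid z 0.0975 0.0021
scene (0.604, -0.294) lid z 0.0975 0.0022
scene (0.424, -0.359) lid z 0.0979 0.0025
scene (0.592, -0.379) lid z 0.0977 0.0022
side tongs1 [([0.668, -0.057, 0.168], 0.63), ([0.657, 0.105, 0.163], 0.53), ([0.664, 0.057, 0.165], 0.51), ([0.663, -0.004, 0.163], 0.5)]
side jar1 [([0.604, -0.297, 0.002], 0.95), ([0.424, -0.359, 0.005], 0.84), ([0.653, 0.106, 0.16], 0.74), ([0.522, -0.28, 0.007], 0.69), ([0.588, -0.383, 0.01], 0.66), ([0.434, -0.274, 0.004], 0.59)]
side (0.433, -0.274) lid z 0.0965 0.002
side (0.519, -0.284) lid z 0.0963 0.0018
side (0.604, -0.294) lid z 0.0961 0.002
side (0.424, -0.359) lid z 0.0965 0.0021
side (0.592, -0.379) lid z 0.0963 0.002
```

View pics/end.png

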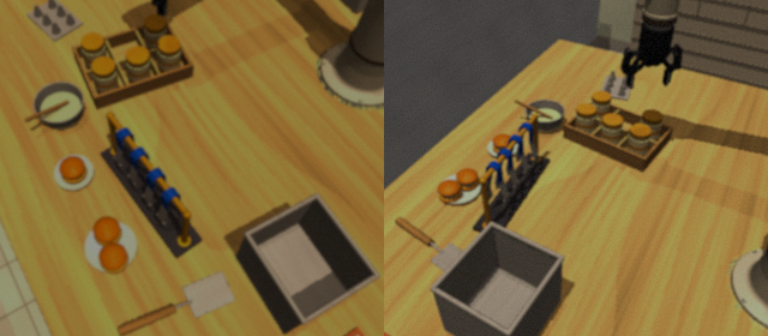

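The final picture shows all four tongs astride the bar, bows running from (122,138) to (170,195) in the left view. Five jars stand in the crate, and the counter and pan are clear. I'm handing the job in.

```bash
python3 -c "
from workcell import env; print(env.close_job())"
```

```text
the job is handed in; nothing more can be done
None
```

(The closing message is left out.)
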